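# Load, clamp and start the mould warming bed

### The job

Fit every ribbed mould plate lying on the table onto the warming bed, one plate per station in any station you like, with both of its holes dropped over that station's two studs so that it lies flat and fully home. Then screw the knurled clamp knob clockwise until it stops tight, and start the bed on its control box: press the round key, then the square key, then the long bar-shaped key, one at a time, each all the way down and released. Leave the two glass jars and the red nippers where they stand.

Things in the scene. Friction and masses are not known exactly. Their poses are not given: they have to be found in the camera images.
- bed: Warming bed, low grey box, aluminium top 24 mm above the table, fixed. Origin under its middle station. Three stations along its y axis, 85 mm apart; each has two upright steel studs, 9 mm diameter, 9 mm tall with tapered tips, 84 mm apart along bed x. A hold-down bar stands beyond the stations (+x), 42 mm above the table; open, its nose is 62 to 64 mm from the station middles.
- knob_grip (a point): Knurled aluminium clamp knob at the bed's -y end, vertical axis, 42 mm diameter, 34 mm tall, its top 62 mm above the table. This point is on its axis, 14 mm below its top.
- clamp_knob (a joint): Turn of the clamp knob: starts at 0 to 1, grows clockwise seen from above and stops tight at 6.5 rad; stays where left (friction about 0.07 N m). It draws the hold-down bar 2 mm per rad over the plates' far ends, 1.5 mm above seated plates; plates not home block it. Tight: above 6.3.
- station0 (a point): Middle of the -y end station of the bed, on the top face half-way between its two studs; axes parallel to the bed's, x along the line of the two studs.
- station1 (a point): Middle of the middle station of the bed, on the top face half-way between its two studs; axes parallel to the bed's, x along the line of the two studs.
- station2 (a point): Middle of the +y end station of the bed, on the top face half-way between its two studs; axes parallel to the bed's, x along the line of the two studs.
- plate0_rib (a point): Loose dark plate 110 (x) x 60 (y) x 10 mm, 0.18-0.31 kg; two 12.5 mm through holes 84 mm apart along x; on top an aluminium rib along x, 50 long, 14 thick (y), 40 mm tall, its top 50 mm above the underside. This point: middle of the rib, 33 mm above the underside, 23 mm above the upper face, z up. All plates are alike, fit any station either way round; None if absent.
- plate1_rib (a point): Loose dark plate 110 (x) x 60 (y) x 10 mm, 0.18-0.31 kg; two 12.5 mm through holes 84 mm apart along x; on top an aluminium rib along x, 50 long, 14 thick (y), 40 mm tall, its top 50 mm above the underside. This point: middle of the rib, 33 mm above the underside, 23 mm above the upper face, z up. All plates are alike, fit any station either way round; None if absent.
- plate2_rib (a point): Loose dark plate 110 (x) x 60 (y) x 10 mm, 0.18-0.31 kg; two 12.5 mm through holes 84 mm apart along x; on top an aluminium rib along x, 50 long, 14 thick (y), 40 mm tall, its top 50 mm above the underside. This point: middle of the rib, 33 mm above the underside, 23 mm above the upper face, z up. All plates are alike, fit any station either way round; None if absent.
- panel: Control box of the bed, grey, 80 (x) x 200 (y) x 28 mm, fixed on the table. Origin at the centre of its underside. Carries the three keys in a row along its y axis, 60 mm apart; which key is where varies.
- round_top (a point): Centre of the top face of the round key (white disc, 28 mm diameter), about 44 mm above the table when up; z up. The key moves straight down.
- square_top (a point): Centre of the top face of the square key (white, 28 x 28 mm), about 44 mm above the table when up; z up. The key moves straight down.
- bar_top (a point): Centre of the top face of the long bar-shaped key (white, 56 mm along the box's x by 18 mm), about 44 mm above the table when up; z up. The key moves straight down.
- round_key (a joint): Travel of the round key: 0 up, 0.006 m fully down; a spring returns it (2 N to start, 5 N fully down). It counts as pressed beyond 0.0045 held for 0.1 s.
- square_key (a joint): Travel of the square key: 0 up, 0.006 m fully down; a spring returns it (2 N to start, 5 N fully down). It counts as pressed beyond 0.0045 held for 0.1 s.
- bar_key (a joint): Travel of the bar key: 0 up, 0.006 m fully down; a spring returns it (2 N to start, 5 N fully down). It counts as pressed beyond 0.0045 held for 0.1 s.
- jar_near: Bystander: screw-lid jar of glass frit, 50 mm diameter, 49 mm tall, at the right of the work. Origin at the centre of its underside.
- jar_far: Bystander: a second such jar, to the left of the bed, beside the kiln (solid grey box 0.34 m tall, fixed, from x = 0.41 m outward and y = 0.38 m leftward). Origin at the centre of its underside.
- nippers: Bystander: red-handled nippers lying flat, 224 x 27 x 26 mm. Origin at the middle of the underside.
There are look-alikes about, which are no part of the job. Leave any blue or yellow look-alike of the part that bears plate1_rib alone.

How it is judged:
By the outcome, as a careful person would: the job done as asked, in the order asked, and still so for the second after the job is handed in, with the robot touching nothing.
Of plate0, plate1, plate2 only 2 to 3 are there at a start; the rules pass over those that are not, and their reading is None.
At some moment in a run one of plate0, plate1, plate2 may be knocked a few centimetres aside while the robot is not near it.
Once in a run the grip may slacken for a moment while it holds something.
It also fails if it takes over 208 s, if anything falls off the work surface, if the arm or the gripper's body presses on something with over 40 N, if the wrist force passes 120 N, or if a joint passes its speed limit or range.

### The arm

A 6-joint arm with a two-finger parallel gripper is mounted at the origin on the work surface; the furniture and walls round the work are solid. World frame = base frame: x ahead of the robot, y to its left, z up, the work surface at z = 0. Lengths are in m, angles in degrees, forces in N, time in s.
With the tool pointing down it reaches from about 0.35 to 0.875 m from the base axis. Payload 4.2 kg.
Tool frame: the origin (TCP) lies between the finger pads; the fingertips stand 8 mm ahead of it and the grasp point (between the pads) lies 11 mm behind it; x points along the fingers, y is the direction in which the jaws open and shut, and the axes are right-handed (so a half turn about x gives the same grasp; the last joint's range is limited). The gripper opens to 87 mm and grips with 3 to 60 N. Pads are 19 mm wide; open, the fingers measure 117 mm over their backs; the gripper's body (75 mm by 190 mm) begins 51 mm behind the grasp point.
Start: joints at [90.103, 22.042, 0.453, 0, -68.411, -14.817], TCP at [0.159, 0.604, 0.231] pointing down, gripper open.
Joint ranges: [-179.83, 179.83], [-69.29, 118.12], [-61.27, 80.66], [-181.25, 117.63], [-171.15, -9.14], [-177.46, 177.46]. Speed limits (degrees/s): [159.86, 159.86, 180, 180, 180, 180].

### API

Orientations are given as a 3x3 rotation matrix whose columns are the frame's x, y, z axes.
In Python, from station import r gives the robot as it stands. The module is installed in compiled form; this text tells all that it offers.
- The arm moves only by the tool move_arm, never from a script. Its argument "increments" is one flat list of numbers, 7 for each row, row after row: the turn, a rotation vector about the tool's x, y, z in degrees, then the shift along the tool's x, y, z in m, then the finger opening in m, from 0 to 0.087. A call has 1 to 12 rows; each row is the pose to reach, as a shift and turn from the pose commanded when the call began, along the tool's axes at that moment; what a row does not reach only later rows make up. A row lasts 1/12 s, in which the tool goes at most 41.7 mm and 7.16 degrees, less where a joint would pass 70% of its speed; a pose out of reach is approached as far as the arm can. A call with a gripper value outside its range is refused whole. The fingers move at their own pace and stop on an object; the grip force is fixed at half the most. Time passes only in rows, so rows that repeat a pose let the fingers close. It gives the time, the measured TCP pose, the force and the opening at its end, in the units of the state.
- r.sense(): the state, without advancing time (a new reading comes with each control period).
- r.capture(name): name is "scene" or "top"; returns the picture (420x560x3 uint8, red, green, blue); there is no depth.
- r.calibration(name): a dict with "fx", "fy", "cx", "cy" (pixels), "rvec" (rotation vector, rad) and "tvec" (3), from world to camera coordinates, as OpenCV has them. Camera axes: x right, y down, z forward; pixel columns grow to the right and rows downward; lengths in m; the calibration is good to about 2 mm. A picture is of the moment at which its call begins. calibration takes no time and is no camera call.
- r.finish_job(): hands the job in, once; it reports no verdict.
The state is a dict: "time_s": time; "joints": joint angles; "joint_velocities": joint speeds; "effort": joint torques, N m; "tcp_pos": TCP position; "ee_rot": TCP orientation; "wrist_force": force on the tool from outside, world axes, zero at the start; "moment": the same for the moment, N m; "gripper_width": opening from 0.0 (shut) to 1.0 (fully open).
Only numpy, scipy, OpenCV 4.12 (cv2) and the standard library are available. Lean on these libraries where they do the work, as an engineer would, in place of code of your own. Each camera call takes 0.05 s, during which the arm holds its last target.

## Working session

There is one attempt and no reset: what is moved stays moved. The work goes in short steps, Python scripts to look and compute and a tool call to move; the robot and the scene stay as the last step left them, time stands still between calls to the robot, and variables do not carry over. Pictures are saved under pics/ and viewed, and the job is handed in when it is done.

Besides the shell and the picture viewer there is one more tool, called after "Call:" as name(argument=value, ...) on one line, values as JSON. move_arm: Moves the arm, as the interface text tells. Its arguments: {"type":"object","properties":{"increments":{"type":"array","items":{"type":"number"}}},"required":["increments"]}

```bash
mkdir -p pics; python3 - <<'E'
from station import r
import cv2,numpy as np
s=r.sense();print({k:np.round(v,3).tolist() for k,v in s.items()})
for n in ["scene","top"]:
    im=r.capture(n);cv2.imwrite(f"pics/{n}0.png",im[:,:,::-1]);c=r.calibration(n);print(n,c)
    R=cv2.Rodrigues(np.array(c['rvec'],float))[0];print(-R.T@np.array(c['tvec']).ravel(),R[2])
E
ls
```

```text
{'time_s': 0.0, 'joints': [90.099, 22.09, 0.379, -0.03, -68.41, -14.817], 'joint_velocities': [-0.032, -0.035, 0.038, 0.02, -0.006, 0.03], 'effort': [-0.0, -39.067, 18.741, 4.22, 0.011, -0.0], 'tcp_pos': [0.159, 0.604, 0.229], 'ee_rot': [[-0.0, -0.254, -0.967], [-0.002, -0.967, 0.254], [-1.0, 0.002, -0.0]], 'wrist_force': [-0.074, -0.475, -0.531], 'moment': [-0.027, -0.069, -0.005], 'gripper_width': 1.0}
scene {'fx': 391.74602638085577, 'fy': 391.74602638085577, 'cx': 280.628787417214, 'cy': 212.3208103815416, 'rvec': array([ 2.08372934, -0.81842416,  0.39700147]), 'tvec': array([-0.52306313,  0.21850308,  1.13871635])}
[-0.13798512 -0.93762224  0.8484328 ] [ 0.53812694  0.59581009 -0.59617928]
top {'fx': 478.0862848606423, 'fy': 478.0862848606423, 'cx': 281.9802019240137, 'cy': 209.0730650725872, 'rvec': array([ 2.21800325, -2.15370376,  0.05815542]), 'tvec': array([-0.19981803,  0.56466529,  1.59747745])}
[ 0.47120255 -0.19809035  1.62770904] [ 0.0613915   0.00927142 -0.9980707 ]
pics
```

View pics/scene0.png

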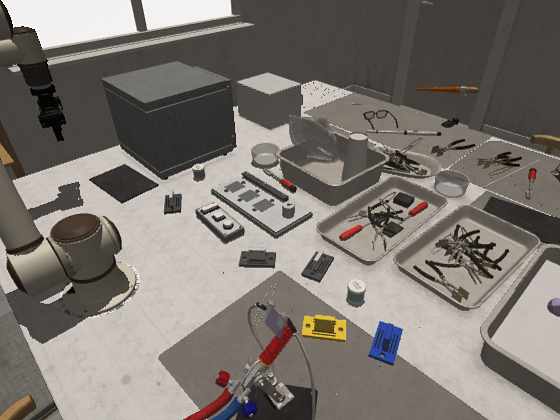

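View pics/top0.png

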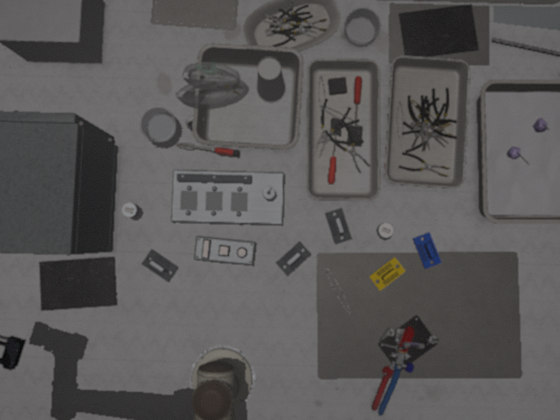

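```bash
python3 - <<'E'
import cv2
t=cv2.imread('pics/top0.png');s=cv2.imread('pics/scene0.png')
a=cv2.resize(t[150:290,110:310],None,fx=4,fy=4,interpolation=cv2.INTER_CUBIC);cv2.imwrite('pics/t_a.png',cv2.convertScaleAbs(a,alpha=1.5))
a=cv2.resize(t[190:300,270:450],None,fx=4,fy=4,interpolation=cv2.INTER_CUBIC);cv2.imwrite('pics/t_b.png',cv2.convertScaleAbs(a,alpha=1.5))
a=cv2.resize(s[150:300,150:350],None,fx=4,fy=4,interpolation=cv2.INTER_CUBIC);cv2.imwrite('pics/s_a.png',a)
E
```

```text
(no output)
```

View pics/t_a.png

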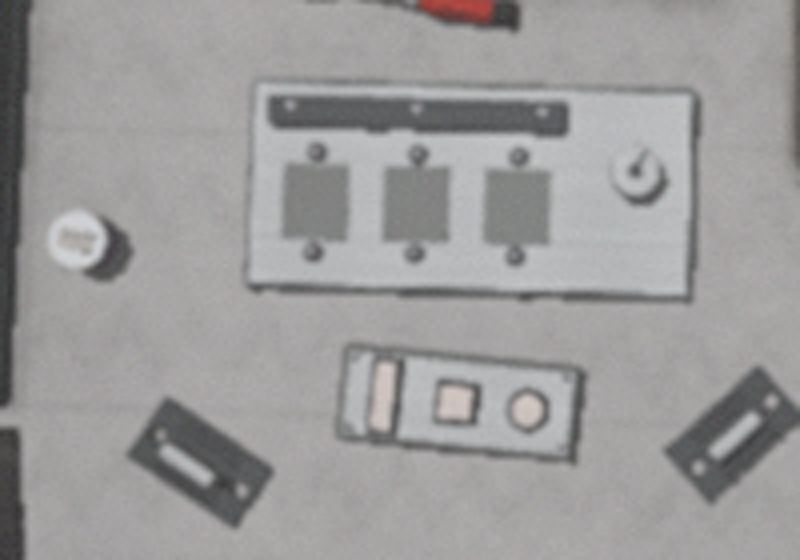

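View pics/t_b.png

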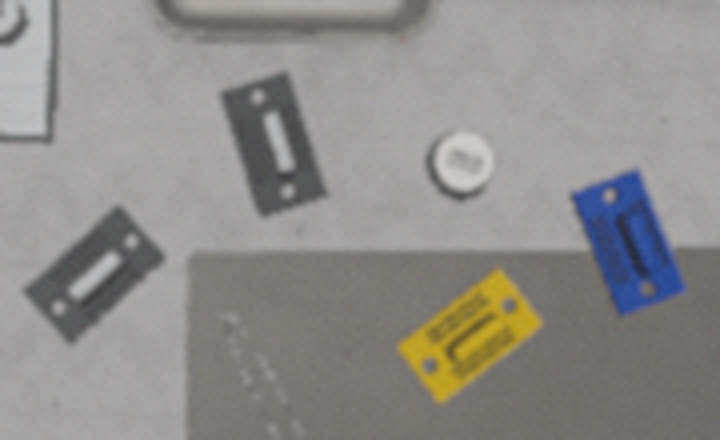

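View pics/s_a.png

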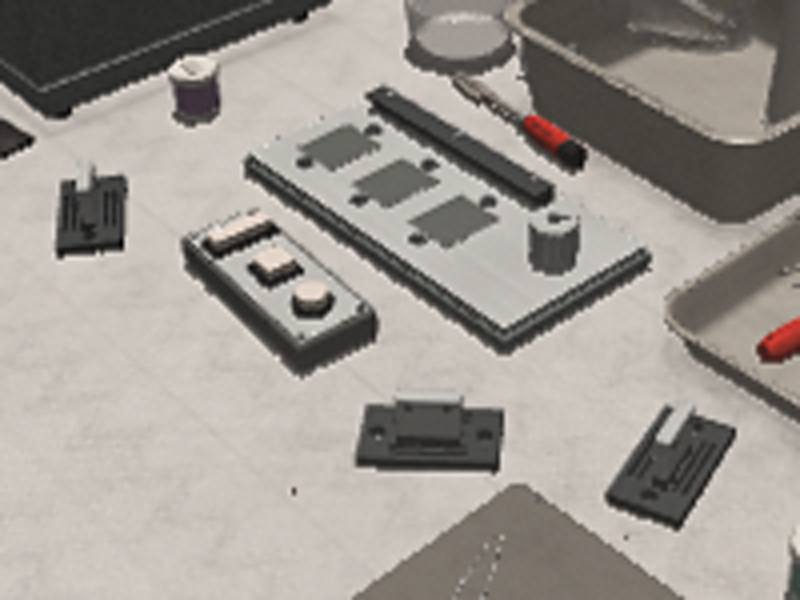

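```bash
cat > h.py <<'E'
from station import r
import cv2,numpy as np
C={n:r.calibration(n) for n in("scene","top")}
for c in C.values():
    c['R']=cv2.Rodrigues(np.array(c['rvec'],float))[0];c['t']=np.array(c['tvec'],float).ravel();c['o']=-c['R'].T@c['t']
    c['K']=np.array([[c['fx'],0,c['cx']],[0,c['fy'],c['cy']],[0,0,1]])
def ray(n,p):
    c=C[n];d=c['R'].T@np.linalg.solve(c['K'],[p[0],p[1],1]);return c['o'],d/np.linalg.norm(d)
def plane(n,p,z):
    o,d=ray(n,p);return o+d*(z-o[2])/d[2]
def proj(n,X):
    c=C[n];q=c['K']@(c['R']@np.asarray(X,float)+c['t']);return q[:2]/q[2]
def tri(ps,pt):
    P=[C[n]['K']@np.c_[C[n]['R'],C[n]['t']] for n in('scene','top')]
    X=cv2.triangulatePoints(P[0],P[1],np.array(ps,float).reshape(2,1),np.array(pt,float).reshape(2,1));X=(X[:3]/X[3]).ravel()
    return X,proj('scene',X)-ps,proj('top',X)-pt
def cap(n,name):
    im=r.capture(n)[:,:,::-1].copy();cv2.imwrite(f'pics/{name}.png',im);return im
def crop(im,x0,x1,y0,y1,f,name,a=1.0):
    cv2.imwrite(f'pics/{name}.png',cv2.convertScaleAbs(cv2.resize(im[y0:y1,x0:x1],None,fx=f,fy=f,interpolation=cv2.INTER_CUBIC),alpha=a))
def blobs(n,im,box,lo,hi,amin,amax,chan=None):
    """grey-range blobs inside a box; returns weighted centroids"""
    x0,x1,y0,y1=box;g=cv2.cvtColor(im,cv2.COLOR_BGR2GRAY)[y0:y1,x0:x1]
    m=((g>=lo)&(g<=hi)).astype(np.uint8)
    k,l,st,ce=cv2.connectedComponentsWithStats(m,connectivity=8)
    out=[]
    for i in range(1,k):
        if amin<=st[i,4]<=amax: out.append((ce[i][0]+x0,ce[i][1]+y0,int(st[i,4]),tuple(int(v) for v in st[i,:4]+np.array([x0,y0,0,0]))))
    return out
E
python3 - <<'E'
from h import *
np.set_printoptions(precision=4,suppress=True)
t=cv2.imread('pics/top0.png');g=cv2.cvtColor(t,cv2.COLOR_BGR2GRAY)
for n,c in dict(A=(160,265),B=(293,259),C=(338,226)).items():
    x,y=c;w=g[y-24:y+25,x-24:x+25]
    m=(w<95).astype(np.uint8);k,l,st,ce=cv2.connectedComponentsWithStats(m);i=1+np.argmax(st[1:,4])
    cs,_=cv2.findContours((l==i).astype(np.uint8),cv2.RETR_EXTERNAL,cv2.CHAIN_APPROX_NONE)
    rc=cv2.minAreaRect(cs[0]);print(n,rc[0][0]+x-24,rc[0][1]+y-24,rc[1],rc[2],st[i,4])
    f=np.zeros_like(w);cv2.drawContours(f,cs,-1,1,-1)
    hm=(f&(l!=i)).astype(np.uint8);k,l2,s2,c2=cv2.connectedComponentsWithStats(hm)
    for j in range(1,k):
        print('   in',c2[j]+[x-24,y-24],s2[j,4],plane('top',c2[j]+[x-24,y-24],0.005 if s2[j,4]<30 else .05))
    q=np.array(cv2.boxPoints(rc))+[x-24,y-24]
    P=np.array([plane('top',p,.01) for p in q]);print('  ctr',P.mean(0),np.linalg.norm(P[0]-P[1]),np.linalg.norm(P[1]-P[2]))
print(g[180:222,185:250:1][5:12,0:12])
print('bar etc');
for b in blobs('top',t,(170,290,165,230),0,95,3,3000):print(np.array(b[:2]),b[2:])
E
```

```text
A 159.63087463378906 265.2416114807129 (34.243896484375, 19.333873748779297) 34.99202346801758 593
   in [155.9412 265.5882] 51 [0.37   0.2254 0.05  ]
   in [170.  272.5] 2 [0.3453 0.1888 0.005 ]
  ctr [0.369  0.2238 0.01  ] 0.0646357268263606 0.116369912160594
B 293.149169921875 258.1657466888428 (18.879669189453125, 33.448238372802734) 48.01278305053711 569
   in [302.4 249.8] 5 [ 0.4351 -0.2561  0.005 ]
   in [293.48 258.16] 50 [ 0.4079 -0.226   0.05  ]
   in [284.5 266.5] 4 [ 0.3771 -0.1973  0.005 ]
  ctr [ 0.4063 -0.2256  0.01  ] 0.11264276801139744 0.06345727789448108
C 337.90000343322754 225.6999969482422 (33.5201416015625, 18.973663330078125) 71.56504821777344 580
   in [334.   213.75] 4 [ 0.5603 -0.3601  0.005 ]
   in [339.0208 224.3958] 48 [ 0.5231 -0.3729  0.05  ]
   in [341.5 237.5] 4 [ 0.4805 -0.3873  0.005 ]
  ctr [ 0.5201 -0.3736  0.01  ] 0.06435350650447538 0.11305892251888998
[[125 121 114 106 103 111 119 126 125 124 125 125]
 [124 117  99  85  77  82 103 119 123 124 125 125]
 [123 110  93  87  81  69  87 112 122 122 124 124]
 [121 107  89  84  76  64  85 111 123 125 125 123]
 [119 111  92  74  68  69  94 114 122 122 121 120]
 [112 107 100  89  82  86 101 113 114 115 114 113]
 [ 92  93  93  91  95  95  97  99  98  99  99 102]]
bar etc
[195.875  169.9167] (24, (186, 169, 22, 2))
[221.  170.5] (4, (220, 170, 3, 2))
[235.     170.9565] (23, (224, 170, 23, 2))
[260.     171.6667] (3, (259, 171, 3, 2))
[244.8876 213.3853] (436, (171, 171, 115, 55))
[214.2733 178.1522] (611, (177, 174, 75, 10))
[188.4711 200.0152] (329, (181, 186, 16, 30))
[213.6885 200.6573] (321, (206, 187, 16, 29))
[238.9068 201.6785] (311, (231, 187, 16, 30))
[268.4 191.7] (10, (267, 190, 4, 4))
[172. 192.] (3, (172, 191, 1, 3))
[271.9211 197.6579] (38, (265, 192, 12, 10))
[171.  216.5] (4, (171, 215, 1, 4))
```

```bash
cat >> h.py <<'E'
def stud_fit(im,n='top',guess=None,z=.0285,verbose=True):
    g=cv2.cvtColor(im,cv2.COLOR_BGR2GRAY).astype(float);pts=[]
    for (x,y) in guess:
        x,y=int(round(x)),int(round(y))
        for _ in range(2):
            w=g[y-4:y+5,x-4:x+5];yy,xx=np.mgrid[y-4:y+5,x-4:x+5]
            bg=np.percentile(w,60);wt=np.clip(bg-12-w,0,None);rr=(xx-x)**2+(yy-y)**2;wt[rr>14]=0
            cx,cy=(wt*xx).sum()/wt.sum(),(wt*yy).sum()/wt.sum();x,y=int(round(cx)),int(round(cy))
        pts.append((cx,cy))
    W=np.array([plane(n,p,z) for p in pts]);return np.array(pts),W
def rigid2(M,W):
    a=M-M.mean(0);b=W-W.mean(0);th=np.arctan2((a[:,0]*b[:,1]-a[:,1]*b[:,0]).sum(),(a*b).sum())
    R=np.array([[np.cos(th),-np.sin(th)],[np.sin(th),np.cos(th)]]);t=W.mean(0)-R@M.mean(0);return th,R,t,W-(M@R.T+t)
E
python3 - <<'E'
from h import *
np.set_printoptions(precision=4,suppress=True)
t=cv2.imread('pics/top0.png');s=cv2.imread('pics/scene0.png')
gt=[(188.3,213),(213.8,213.3),(238.8,214),(189.3,188.3),(214.6,189),(239.6,189.3)]
M=np.array([[-.042,.085],[-.042,0],[-.042,-.085],[.042,.085],[.042,0],[.042,-.085]])
p,W=stud_fit(t,'top',gt);print(p);print(W[:,:2]);th,R,tt,e=rigid2(M,W[:,:2]);print('bed top',np.degrees(th),tt,e*1000)
W3=np.c_[M@R.T+tt,np.full(6,.0285)]
gs=[proj('scene',w) for w in W3];print('scene pred',np.array(gs))
p2,W2=stud_fit(s,'scene',gs);print(p2);th2,R2,t2,e2=rigid2(M,W2[:,:2]);print('bed scene',np.degrees(th2),t2,e2*1000)
for a,b in zip(p2,p):print('tri',tri(a,b)[0])
for nm,P,d in(('knobtop',(264.4+0,0),0),): pass
crop(s,210,320,165,235,7,'s_bed');crop(t,170,290,165,225,6,'t_bed',1.6)
E
```

```text
[[188.167  212.6214]
 [213.4251 212.7952]
 [238.594  213.1174]
 [189.1359 188.1692]
 [214.2727 189.3359]
 [239.4637 189.2553]]
[[ 0.5485  0.131 ]
 [ 0.5504  0.0462]
 [ 0.5517 -0.0383]
 [ 0.6309  0.1312]
 [ 0.6294  0.0464]
 [ 0.6321 -0.0384]]
bed top 0.5802878585369355 [0.5905 0.0464] [[ 0.8196  0.0844]
 [ 1.8555  0.2628]
 [ 2.3829  0.7938]
 [-0.7343 -0.5901]
 [-3.0913 -0.3998]
 [-1.2323 -0.1512]]
scene pred [[225.9432 189.8923]
 [239.8087 199.001 ]
 [254.6723 208.7655]
 [243.1544 181.7066]
 [257.1742 190.2602]
 [272.1711 199.41  ]]
[[226.4877 188.81  ]
 [240.313  197.9776]
 [255.0096 207.9693]
 [242.3097 183.3663]
 [256.439  191.538 ]
 [271.9846 199.2784]]
bed scene 0.1918461996337292 [0.5902 0.0465] [[  5.7773   4.3113]
 [  5.81     3.6239]
 [  4.8834   2.5289]
 [-10.1641  -7.1267]
 [ -7.3005  -4.6433]
 [  0.9939   1.306 ]]
tri [0.5487 0.1296 0.0335]
tri [0.5504 0.0455 0.0324]
tri [ 0.5516 -0.0384  0.0306]
tri [0.6307 0.1336 0.0204]
tri [0.6296 0.0473 0.0238]
tri [ 0.632  -0.0385  0.0299]
```

View pics/s_bed.png

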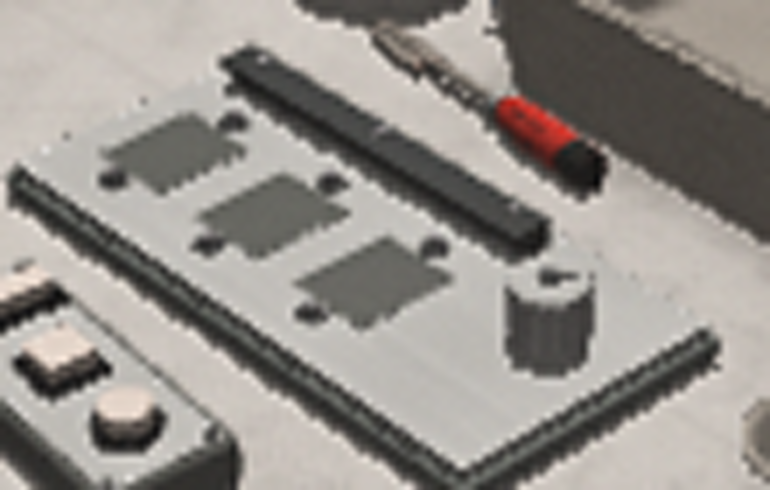

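View pics/t_bed.png

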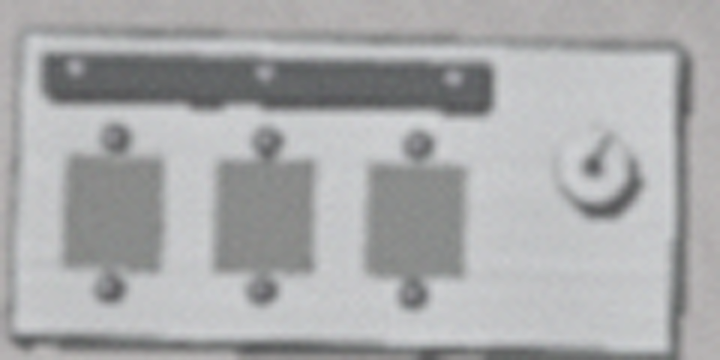

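```bash
python3 - <<'E'
from h import *
np.set_printoptions(precision=4,suppress=True)
t=cv2.imread('pics/top0.png');g=cv2.cvtColor(t,cv2.COLOR_BGR2GRAY).astype(float)
def sub(vals,lev,rising=None):
    for i in range(len(vals)-1):
        a,b=vals[i],vals[i+1]
        if (a-lev)*(b-lev)<=0 and a!=b: return i+(lev-a)/(b-a)
# pads: subpixel edges
gs=cv2.GaussianBlur(g,(3,3),0.6)
res=[]
for cx,cy in((188.5,200),(213.7,200.7),(238.9,201.6)):
    xi,yi=int(cx),int(cy);L=[];Rr=[];T=[];B=[]
    for y in range(yi-5,yi+6):
        row=gs[y];lev=(gs[y,xi-2:xi+3].mean()+ (row[xi-12]+row[xi+12])/2)/2
        L.append(xi-sub(row[xi:xi-14:-1],lev));Rr.append(xi+sub(row[xi:xi+14],lev))
    for x in list(range(xi-6,xi-3))+list(range(xi+5,xi+8)):
        col=gs[:,x];lev=(gs[yi-2:yi+3,x].mean()+ (col[yi-13]+col[yi+13])/2)/2
        T.append(yi-sub(col[yi:yi-15:-1],lev));B.append(yi+sub(col[yi:yi+15],lev))
    L,Rr,T,B=map(np.median,(L,Rr,T,B));c=((L+Rr)/2,(T+B)/2);res.append(plane('top',c,.0242));print('pad',c,Rr-L,B-T,res[-1][:2])
res=np.array(res);d=res[0]-res[2];print('ang from pads',np.degrees(np.arctan2(-d[0],d[1])),np.linalg.norm(d[:2]),res.mean(0))
# studs: dark threshold min weights with tight radius
for lo in (75,85,90):
    P=[]
    for (x,y) in[(188.3,213),(213.8,213.3),(238.8,214),(189.3,188.3),(214.6,189),(239.6,189.3)]:
        x,y=int(round(x)),int(round(y));w=g[y-3:y+4,x-3:x+4];yy,xx=np.mgrid[y-3:y+4,x-3:x+4]
        wt=np.clip(lo-w,0,None);P.append(((wt*xx).sum()/wt.sum(),(wt*yy).sum()/wt.sum()))
    W=np.array([plane('top',p,.0285)[:2] for p in P]);M=np.array([[-.042,.085],[-.042,0],[-.042,-.085],[.042,.085],[.042,0],[.042,-.085]])
    th,R,tt,e=rigid2(M,W);print(lo,np.degrees(th),tt,(e*1000).round(1).tolist())
# bed edges top (far) & bottom
for y0,y1,nm in((164,176,'far'),(214,232,'near')):
    pts=[]
    for x in range(182,276,2):
        col=gs[y0:y1,x];lev=112
        if nm=='far': v=sub(col[::-1],100); v=None if v is None else y1-1-v
        else: v=sub(col,100); v=None if v is None else y0+v
        if v: pts.append((x,v))
    W=np.array([plane('top',p,.024)[:2] for p in pts]);k=np.polyfit(W[:,1],W[:,0],1)
    r_=W[:,0]-np.polyval(k,W[:,1]);ok=abs(r_)<.003;k=np.polyfit(W[ok,1],W[ok,0],1);print(nm,'ang',np.degrees(np.arctan(-k[0])),'x at y=.0464',np.polyval(k,.0464),ok.sum(),len(ok))
# knob disc top z=.062
print(gs[183:202,258:277].astype(int))
E
```

```text
pad (np.float64(188.41376022523545), np.float64(200.06074147041386)) 16.747379925454652 19.170311945305343 [0.591  0.1328]
pad (np.float64(213.5751168019281), np.float64(200.67837662629174)) 16.46111653819247 19.041643987755663 [0.5914 0.0479]
pad (np.float64(238.82093297839856), np.float64(201.3317471139572)) 16.482474764457635 19.07355192316041 [ 0.5917 -0.0372]
ang from pads 0.21778321268488662 0.17003975089789014 [0.5914 0.0479 0.0242]
75 0.11283690526945311 [0.5888 0.0448] [[-0.2, -0.2], [1.4, -0.3], [-0.1, 0.6], [0.0, -0.7], [-1.3, 0.9], [0.1, -0.4]]
85 0.4374709030880387 [0.5898 0.0453] [[0.0, -0.0], [1.0, -0.2], [1.3, 1.0], [0.1, -0.3], [-2.0, 0.1], [-0.5, -0.6]]
90 0.42786918837121773 [0.5901 0.0457] [[0.2, -0.2], [1.2, -0.1], [1.5, 1.0], [0.1, -0.5], [-2.5, -0.0], [-0.5, -0.3]]
far ang 1.9414145981557447 x at y=.0464 0.6836839258424082 32 46
near ang -0.12882185895803255 x at y=.0464 0.523436367605956 26 47
[[124 123 123 123 122 123 123 123 123 123 123 123 124 125 124 124 125 126
  125]
 [123 123 123 122 122 123 123 122 123 123 123 122 123 125 125 125 126 126
  125]
 [123 1
[... 670 characters left out ...]
 124 115  95  78  80  99 116 123 118 102  86
   99]
 [123 124 123 120 114 116 123 126 121 110 100 100 110 119 123 117  98  80
   90]
 [124 124 123 121 115 113 118 124 125 122 119 118 120 122 120 109  87  72
   82]
 [123 122 122 122 116 108 108 117 123 125 124 124 123 120 111  93  74  69
   86]
 [122 122 122 122 118 111 103 105 113 118 120 120 117 108  94  77  67  75
   98]
 [121 121 121 121 121 116 108  98  95  98 101 101  96  85  73  65  70  89
  109]
 [120 120 120 120 121 119 115 104  90  79  75  75  72  66  62  69  86 106
  119]
 [120 119 120 120 120 120 120 115 103  86  74  70  69  69  73  87 106 119
  124]
 [120 120 120 120 120 121 122 121 115 106  97  95  94  94  98 108 119 124
  125]]
```

```bash
cat > meas.py <<'E'
from h import *
np.set_printoptions(precision=4,suppress=True)
def ribm(im,n,c,thr=None,z=.05,rad=10):
    g=cv2.cvtColor(im,cv2.COLOR_BGR2GRAY).astype(float);x,y=map(int,np.round(c))
    for _ in range(3):
        w=g[y-rad:y+rad+1,x-rad:x+rad+1];yy,xx=np.mgrid[y-rad:y+rad+1,x-rad:x+rad+1]
        lo=np.percentile(w,20) if thr is None else thr
        m=(w>lo).astype(np.uint8);k,l,st,ce=cv2.connectedComponentsWithStats(m,connectivity=4)
        i=l[rad,rad]
        if i==0:
            d=[(np.hypot(*(ce[j]-rad)),j) for j in range(1,k) if st[j,4]>10];i=min(d)[1]
        wt=np.where(cv2.dilate((l==i).astype(np.uint8),np.ones((3,3)))>0,np.clip(w-lo+15,0,None),0)
        cx,cy=(wt*xx).sum()/wt.sum(),(wt*yy).sum()/wt.sum();x,y=int(round(cx)),int(round(cy))
    mu=cv2.moments(wt);ang=.5*np.arctan2(2*mu['mu11'],mu['mu20']-mu['mu02'])
    a=plane(n,(cx-5*np.cos(ang),cy-5*np.sin(ang)),z);b=plane(n,(cx+5*np.cos(ang),cy+5*np.sin(ang)),z)
    d=(b-a)[:2];return (cx,cy),plane(n,(cx,cy),z),np.degrees(np.arctan2(d[1],d[0])),int(st[i,4])
E
python3 - <<'E'
from meas import *
t=cv2.imread('pics/top0.png');s=cv2.imread('pics/scene0.png')
for n,c in dict(A=(156,265.6),B=(293.5,258),C=(339,224.4)).items():
    print(n,ribm(t,'top',c,85,rad=9))
    X=ribm(t,'top',c,85,rad=9)[1];print('  scene pred',proj('scene',X))
for b in blobs('scene',s,(160,340,170,290),170,255,4,300): print('sc',np.array(b[:2]),b[2:]) if 0 else None
hsv=cv2.cvtColor(t,cv2.COLOR_BGR2HSV)
m=((t[:,:,2].astype(int)-t[:,:,0])>10).astype(np.uint8);m[:235]=0;m[266:]=0;m[:,:195]=0;m[:,258:]=0
k,l,st,ce=cv2.connectedComponentsWithStats(m)
for i in range(1,k):
    if st[i,4]>8:print('key',ce[i],st[i],plane('top',ce[i],.044))
ms=((s[:,:,2].astype(int)-s[:,:,0])>22).astype(np.uint8);ms[:200]=0;ms[230:]=0;ms[:,:195]=0;ms[:,240:]=0
k,l,st,ce=cv2.connectedComponentsWithStats(ms)
for i in range(1,k):
    if st[i,4]>8:print('skey',ce[i],st[i])
print('knob',plane('top',(268.3,192.0),.062), proj('scene',plane('top',(268.3,192.0),.062)))
# plates in scene
crop(s,150,350,170,290,4,'s_c');crop(s,195,300,195,240,7,'s_k')
print(s[215:240,160:182].mean(2).astype(int)[:3])
E
```

```text
A ((np.float64(156.10230179028133), np.float64(265.6513213981245)), array([0.3698, 0.2249, 0.05  ]), np.float64(-122.10761034648027), 57)
  scene pred [171.0409 193.138 ]
B ((np.float64(293.2004024144869), np.float64(258.3323943661972)), array([ 0.4073, -0.2251,  0.05  ]), np.float64(-46.99625930290509), 59)
  scene pred [257.1897 248.0488]
C ((np.float64(339.18249452954046), np.float64(224.8223194748359)), array([ 0.5218, -0.3735,  0.05  ]), np.float64(-160.63479333254824), 58)
  scene pred [318.6402 254.689 ]
skey [209.2368 206.2368] [202 203  15   7  38]
skey [217.8857 214.2   ] [213 211  10   7  35]
skey [227.3704 222.4815] [224 221   8   4  27]
knob [ 0.6224 -0.1369  0.062 ] [288.505  204.4788]
[[198 199 201 202 207 206 205 204 202 204 204 204 204 200 198 192 192 195
  196 196 199 199]
 [201 198 199 198 199 201 202 202 202 201 199 200 199 196 193 188 192 197
  197 198 198 197]
 [199 199 199 199 200 202 200 203 202 202 200 196 197 199 196 196 200 196
  197 196 194 193]]
```

View pics/s_c.png

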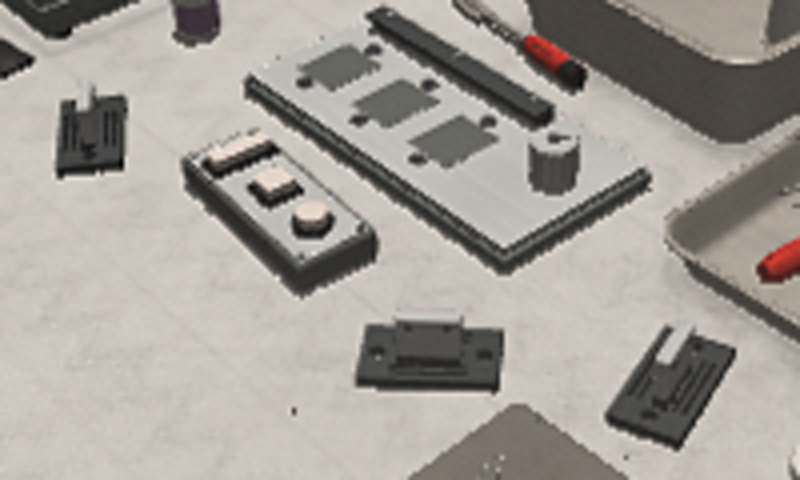

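```bash
python3 - <<'E'
from meas import *
t=cv2.imread('pics/top0.png');s=cv2.imread('pics/scene0.png')
d=(t[:,:,2].astype(int)-t[:,:,0])
for nm,(x,y) in dict(bar=(206,249),sq=(224,251),rnd=(242,252)).items():
    w=np.clip(d[y-9:y+10,x-7:x+8]-4,0,None).astype(float);yy,xx=np.mgrid[y-9:y+10,x-7:x+8]
    c=((w*xx).sum()/w.sum(),(w*yy).sum()/w.sum());X=plane('top',c,.044);print(nm,c,w.max(),X,proj('scene',X))
for nm,a,b in(('A',(171,192),(156.1,265.65)),('B',(257.5,249.4),(293.2,258.33)),('C',(318.7,254.5),(339.18,224.82)),('round',(228,222.5),(242,252.2)),('knob',(289,205),(268.3,192)),('st1 pad',(249,194.5),(213.58,200.68))):print(nm,*tri(a,b))
E
```

```text
bar (np.float64(205.37066666666666), np.float64(248.40533333333335)) 8.0 [0.431  0.0659 0.044 ] [209.6409 206.0797]
sq (np.float64(223.47540983606558), np.float64(250.14098360655737)) 8.0 [0.4271 0.0058 0.044 ] [218.6311 213.9486]
rnd (np.float64(241.34959349593495), np.float64(252.1747967479675)) 7.0 [ 0.4221 -0.0535  0.044 ] [227.7598 222.2947]
A [0.3701 0.2234 0.0556] [0.0384 0.0008] [-0.0157  0.0245]
B [ 0.4073 -0.2254  0.0446] [-0.1566  0.0053] [ 0.0632 -0.0744]
C [ 0.5218 -0.3735  0.0507] [-0.0439  0.0032] [ 0.0191 -0.0187]
round [ 0.422  -0.0555  0.0444] [ 0.0826 -0.0014] [-0.0344  0.0444]
knob [ 0.6232 -0.1372  0.0595] [-0.2778  0.0152] [ 0.1348 -0.143 ]
st1 pad [0.5916 0.047  0.0279] [-0.2361  0.0069] [ 0.1132 -0.1361]
```

```bash
cat > plan.py <<'E'
import json,os,numpy as np
F='cmd.json'
def load():
    return json.load(open(F)) if os.path.exists(F) else dict(p=[.159,.604,.231],phi=165.28)
def save(p,phi): json.dump(dict(p=list(map(float,p)),phi=float(phi)),open(F,'w'))
def T(phi):
    c,s=np.cos(np.radians(phi)),np.sin(np.radians(phi));return np.array([[0,-s,c],[0,c,s],[-1,0,0]])
def plan(*wps):
    """wps: (x,y,z,phi). prints round increments from the stored command pose; stores the rounded last pose"""
    s=load();p0=np.array(s['p']);f0=s['phi'];R=T(f0);lp,lf=p0,f0
    for x,y,z,phi in wps:
        d=np.round(R.T@(np.array([x,y,z])-p0),4);a=round(f0-phi,1)
        rows=max(np.linalg.norm(np.array([x,y,z])-lp)/.0417,abs(phi-lf)/7.16);lp=np.array([x,y,z]);lf=phi
        print([a,0,0]+d.tolist(),'rows>=%.1f'%rows)
    save(p0+R@d,f0-a)
def adopt():
    "take measured pose as command pose"
    from station import r
    s=r.sense();Rm=np.array(s['ee_rot']);save(s['tcp_pos'],np.degrees(np.arctan2(Rm[1,2],Rm[0,2])))
def st():
    from station import r
    s=r.sense();R=np.array(s['ee_rot']);c=load()
    print('t %.2f'%s['time_s'],'tcp',np.round(s['tcp_pos'],4),'phi %.2f'%np.degrees(np.arctan2(R[1,2],R[0,2])),'tilt',np.round(R[2,1:],4),'cmd',np.round(c['p'],4),round(c['phi'],2),'F',np.round(s['wrist_force'],1),'M',np.round(s['moment'],2),'w %.3f'%s['gripper_width'],'J6 %.1f'%s['joints'][5])
E
python3 - <<'E'
from plan import *
plan((.24,.36,.2,110),(.3698,.2249,.13,57.9))
E
```

```text
[55.3, 0, 0, 0.031, 0.2154, -0.1403] rows>=7.7
[107.4, 0, 0, 0.101, 0.3131, -0.3002] rows>=7.3
```

Call:
move_arm(increments=[55.3, 0, 0, 0.031, 0.2154, -0.1403, 0.05, 55.3, 0, 0, 0.031, 0.2154, -0.1403, 0.05, 55.3, 0, 0, 0.031, 0.2154, -0.1403, 0.05, 55.3, 0, 0, 0.031, 0.2154, -0.1403, 0.05, 55.3, 0, 0, 0.031, 0.2154, -0.1403, 0.05, 55.3, 0, 0, 0.031, 0.2154, -0.1403, 0.05, 55.3, 0, 0, 0.031, 0.2154, -0.1403, 0.05, 55.3, 0, 0, 0.031, 0.2154, -0.1403, 0.05])

```text
time_s: 0.77
tcp_pos: [0.2399, 0.3567, 0.199]
ee_rot: [[-0.001, -0.943, -0.334], [-0.002, -0.334, 0.943], [-1.0, 0.002, -0.001]]
wrist_force: [0.5, 0.1, -0.4]
gripper_width: 0.59
```

```bash
python3 - <<'E'
from plan import *
st()
s=load()
p0=np.array([.159,.604,.231]);R=T(165.28)
save(p0+R@[0.031,0.2154,-0.1403],110-.02)
print(load());plan((.3698,.2249,.13,57.9))
E
```

```text
t 0.77 tcp [0.2399 0.3567 0.199 ] phi 109.50 tilt [ 0.0016 -0.0014] cmd [0.3698 0.2249 0.13  ] 57.88 F [ 0.5  0.1 -0.4] M [ 0.11 -0.02  0.  ] w 0.590 J6 -58.4
{'p': [0.23996304430252408, 0.36002001012938056, 0.2], 'phi': 109.98}
[52.1, 0, 0, 0.07, -0.0759, -0.1714] rows>=7.3
```

Call:
move_arm(increments=[52.1, 0, 0, 0.07, -0.0759, -0.1714, 0.05, 52.1, 0, 0, 0.07, -0.0759, -0.1714, 0.05, 52.1, 0, 0, 0.07, -0.0759, -0.1714, 0.05, 52.1, 0, 0, 0.07, -0.0759, -0.1714, 0.05, 52.1, 0, 0, 0.07, -0.0759, -0.1714, 0.05, 52.1, 0, 0, 0.07, -0.0759, -0.1714, 0.05, 52.1, 0, 0, 0.07, -0.0759, -0.1714, 0.05, 52.1, 0, 0, 0.07, -0.0759, -0.1714, 0.05, 52.1, 0, 0, 0.07, -0.0759, -0.1714, 0.05, 52.1, 0, 0, 0.07, -0.0759, -0.1714, 0.05])

```text
time_s: 1.6
tcp_pos: [0.3695, 0.2252, 0.1294]
ee_rot: [[-0.0, -0.847, 0.531], [-0.0, 0.531, 0.847], [-1.0, 0.0, -0.0]]
wrist_force: [0.2, -0.3, -0.1]
gripper_width: 0.574
```

```bash
python3 - <<'E'
from plan import *
from meas import *
st()
a=cap('top','top1');b=cap('scene','scene1')
crop(b,130,300,130,260,4,'s1')
crop(a,110,310,180,300,4,'t1',1.5)
st()
E
```

```text
t 1.60 tcp [0.3695 0.2252 0.1294] phi 57.94 tilt [ 0.0001 -0.0005] cmd [0.3699 0.2249 0.13  ] 57.88 F [ 0.2 -0.3 -0.1] M [ 0.15 -0.11 -0.04] w 0.574 J6 -85.1
t 1.70 tcp [0.3695 0.2254 0.1295] phi 57.96 tilt [ 0.0001 -0.0002] cmd [0.3699 0.2249 0.13  ] 57.88 F [0.3 0.1 0.9] M [ 0.15 -0.09  0.03] w 0.576 J6 -85.1
```

View pics/s1.png

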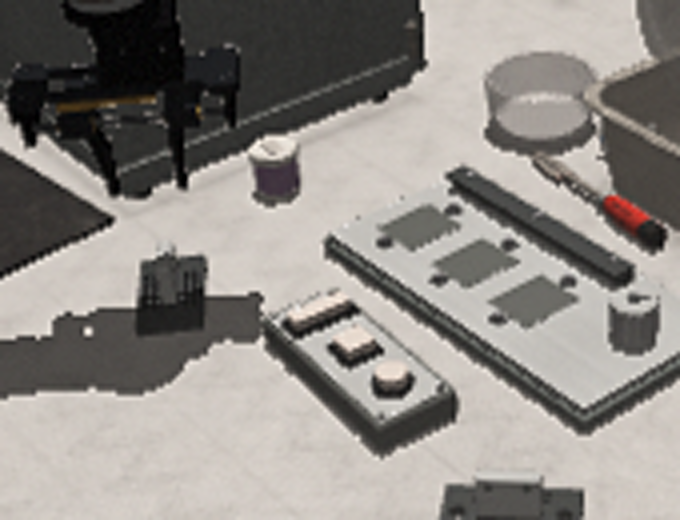

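View pics/t1.png

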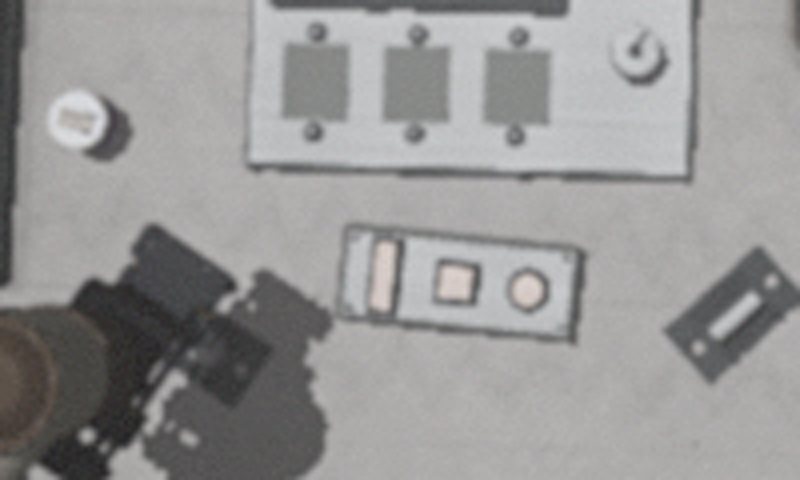

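```bash
python3 - <<'E'
from plan import *
from meas import *
print(proj('scene',(.3695,.2254,.1215)))
plan((.3698,.2249,.022,57.9))
E
```

```text
[167.3247 176.4599]
[-0.0, 0, 0, 0.108, 0.0001, -0.0] rows>=2.6
```

Call:
move_arm(increments=[0, 0, 0, 0.04, 0, 0, 0.05, 0, 0, 0, 0.07, 0, 0, 0.05, 0, 0, 0, 0.09, 0, 0, 0.05, 0, 0, 0, 0.1, 0, 0, 0.05, 0, 0, 0, 0.108, 0, 0, 0.05, 0, 0, 0, 0.108, 0, 0, 0.05, 0, 0, 0, 0.108, 0, 0, 0.05])

```text
time_s: 2.28
tcp_pos: [0.3697, 0.2257, 0.0217]
ee_rot: [[0.0, -0.847, 0.531], [-0.0, 0.531, 0.847], [-1.0, -0.0, 0.0]]
wrist_force: [-0.8, 0.1, -0.3]
gripper_width: 0.575
```

```bash
python3 - <<'E'
from plan import *
from meas import *
st()
a=cap('top','top2');b=cap('scene','scene2')
crop(b,130,230,130,230,6,'s2')
E
```

```text
t 2.28 tcp [0.3697 0.2257 0.0217] phi 57.93 tilt [-0.0001  0.0001] cmd [0.3698 0.2249 0.022 ] 57.88 F [-0.8  0.1 -0.3] M [ 0.11 -0.09  0.  ] w 0.575 J6 -85.1
```

View pics/s2.png

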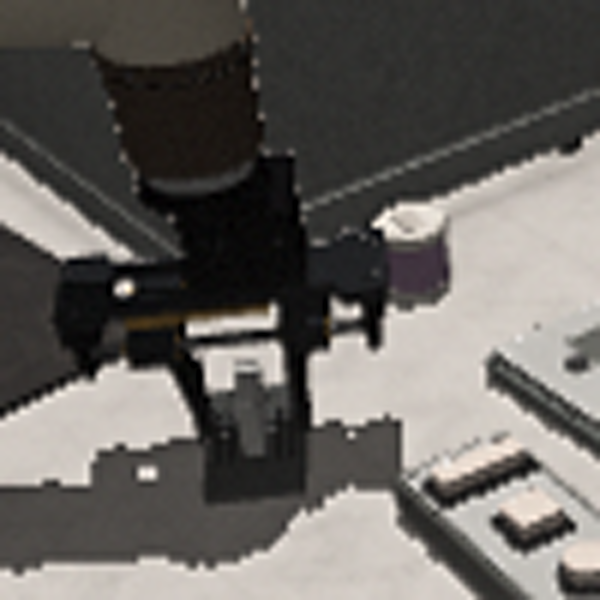

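Call:
move_arm(increments=[0, 0, 0, 0, 0, 0, 0.005, 0, 0, 0, 0, 0, 0, 0.005, 0, 0, 0, 0, 0, 0, 0.005, 0, 0, 0, 0, 0, 0, 0.005, 0, 0, 0, 0, 0, 0, 0.005, 0, 0, 0, 0, 0, 0, 0.005, 0, 0, 0, 0, 0, 0, 0.005, 0, 0, 0, 0, 0, 0, 0.005])

```text
time_s: 3.05
tcp_pos: [0.3696, 0.2254, 0.0216]
ee_rot: [[0.0, -0.847, 0.531], [0.0, 0.531, 0.847], [-1.0, -0.0, 0.0]]
wrist_force: [-1.2, -0.1, 1.6]
gripper_width: 0.163
```

```bash
python3 - <<'E'
from plan import *
st()
plan((.3698,.2249,.10,57.9),(.591,.1329,.125,.2))
E
```

```text
t 3.05 tcp [0.3696 0.2254 0.0216] phi 57.90 tilt [-0.  0.] cmd [0.3698 0.2249 0.022 ] 57.88 F [-1.2 -0.1  1.6] M [0.08 0.04 0.05] w 0.163 J6 -85.1
[-0.0, 0, 0, -0.078, -0.0, -0.0] rows>=1.9
[57.7, 0, 0, -0.103, -0.2363, 0.0397] rows>=8.1
```

Call:
move_arm(increments=[0, 0, 0, -0.02, 0, 0, 0.005, 0, 0, 0, -0.05, 0, 0, 0.005, 0, 0, 0, -0.078, 0, 0, 0.005, 0, 0, 0, -0.078, 0, 0, 0.005])

```text
time_s: 3.38
tcp_pos: [0.3719, 0.2278, 0.1039]
ee_rot: [[0.007, -0.848, 0.53], [0.007, 0.53, 0.848], [-1.0, -0.002, 0.01]]
wrist_force: [0.7, 1.5, -1.8]
gripper_width: 0.158
```

```bash
python3 - <<'E'
from plan import *
st()
save((.3698,.2249,.10),57.88);plan((.591,.1329,.125,.2))
E
```

```text
t 3.38 tcp [0.3719 0.2278 0.1039] phi 57.96 tilt [-0.002   0.0097] cmd [0.591  0.1329 0.125 ] 0.18 F [ 0.7  1.5 -1.8] M [ 0.31 -0.25 -0.  ] w 0.158 J6 -85.1
[57.7, 0, 0, -0.025, -0.2363, 0.0397] rows>=8.1
```

Call:
move_arm(increments=[6, 0, 0, -0.025, -0.024, 0.004, 0.005, 13, 0, 0, -0.025, -0.053, 0.009, 0.005, 20, 0, 0, -0.025, -0.082, 0.014, 0.005, 27, 0, 0, -0.025, -0.11, 0.019, 0.005, 34, 0, 0, -0.025, -0.139, 0.024, 0.005, 41, 0, 0, -0.025, -0.168, 0.029, 0.005, 47, 0, 0, -0.025, -0.193, 0.033, 0.005, 52, 0, 0, -0.025, -0.214, 0.036, 0.005, 57.7, 0, 0, -0.025, -0.2363, 0.0397, 0.005, 57.7, 0, 0, -0.025, -0.2363, 0.0397, 0.005, 57.7, 0, 0, -0.025, -0.2363, 0.0397, 0.005, 57.7, 0, 0, -0.025, -0.2363, 0.0397, 0.005])

```text
time_s: 4.38
tcp_pos: [0.5897, 0.1331, 0.1231]
ee_rot: [[-0.003, -0.003, 1.0], [-0.001, 1.0, 0.003], [-1.0, -0.001, -0.003]]
wrist_force: [-0.5, 0.7, -1.9]
gripper_width: 0.161
```

```bash
python3 - <<'E'
from plan import *
from meas import *
st()
a=cap('top','top3');b=cap('scene','scene3')
crop(b,190,300,110,220,5,'s3');crop(a,150,260,150,250,6,'t3',1.6)
E
```

```text
t 4.38 tcp [0.5897 0.1331 0.1231] phi 0.20 tilt [-0.0008 -0.0029] cmd [0.591  0.1329 0.125 ] 0.18 F [-0.5  0.7 -1.9] M [ 0.06 -0.17 -0.02] w 0.161 J6 -117.8
```

View pics/s3.png

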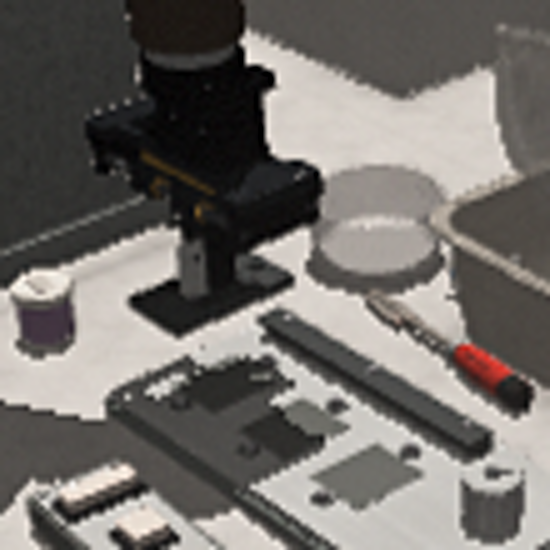

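View pics/t3.png

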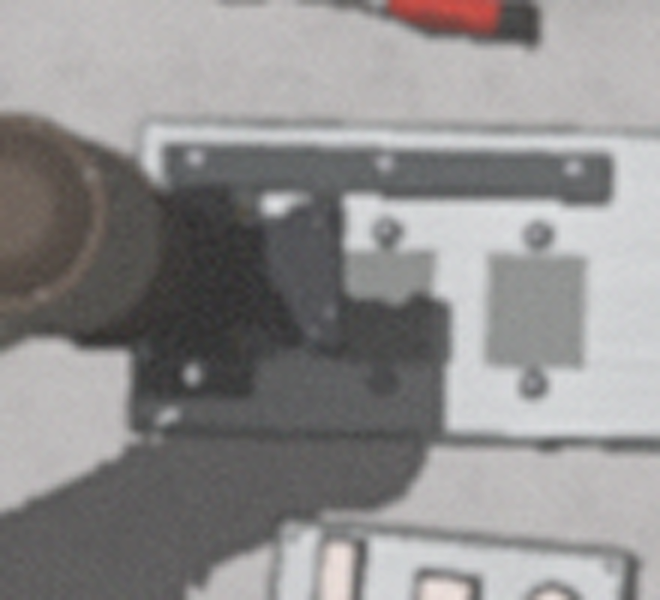

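```bash
python3 - <<'E'
from meas import *
b=cv2.imread('pics/scene3.png')
crop(b,210,255,155,182,16,'s3z')
for nm,p in(('L',(216,169.6)),('B',(227,176)),('R',(248.6,165.6))):print(nm,plane('scene',p,.1011),plane('scene',p,.1111))
for sx in(-.055,.055):
    for sy in(-.03,.03):print(sx,sy,proj('scene',(.5897+sx,.1331+sy,.1011)),proj('scene',(.5897+sx,.1331+sy,.1111)))
E
```

```text
L [0.5423 0.1752 0.1011] [0.5332 0.1603 0.1111]
B [0.5448 0.109  0.1011] [0.5357 0.095  0.1111]
R [0.6502 0.1138 0.1011] [0.6396 0.0997 0.1111]
-0.055 -0.03 [225.71   177.6131] [225.4488 175.2554]
-0.055 0.03 [216.1875 171.5052] [215.8938 169.1804]
0.055 -0.03 [249.2417 167.1145] [249.0858 164.8088]
0.055 0.03 [239.537  161.4906] [239.3466 159.2172]
```

View pics/s3z.png

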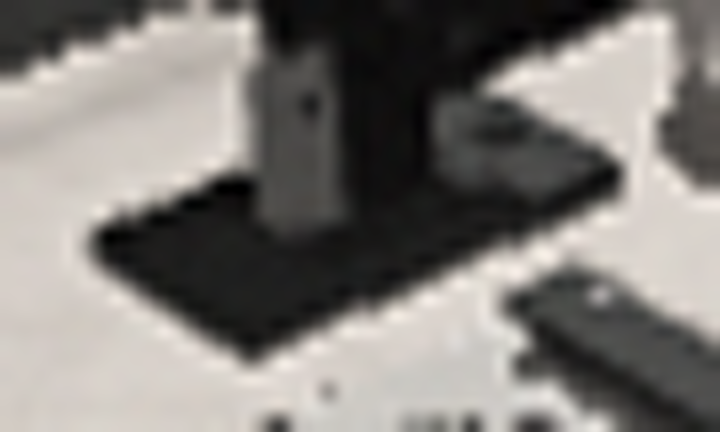

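```bash
python3 - <<'E'
from plan import *
st()
plan((.592,.1325,.062,.2))
E
```

```text
t 4.48 tcp [0.5898 0.1336 0.124 ] phi 0.25 tilt [-0.0004 -0.0015] cmd [0.591  0.1329 0.125 ] 0.18 F [ 0.1 -0.  -1.9] M [ 0.03 -0.19 -0.04] w 0.160 J6 -117.8
[-0.0, 0, 0, 0.063, -0.0004, 0.001] rows>=1.5
```

Call:
move_arm(increments=[0, 0, 0, 0.03, -0.0004, 0.001, 0.005, 0, 0, 0, 0.05, -0.0004, 0.001, 0.005, 0, 0, 0, 0.063, -0.0004, 0.001, 0.005, 0, 0, 0, 0.063, -0.0004, 0.001, 0.005, 0, 0, 0, 0.063, -0.0004, 0.001, 0.005, 0, 0, 0, 0.063, -0.0004, 0.001, 0.005])

```text
time_s: 4.98
tcp_pos: [0.5924, 0.1337, 0.0628]
ee_rot: [[0.002, -0.005, 1.0], [0.001, 1.0, 0.005], [-1.0, 0.001, 0.002]]
wrist_force: [-0.6, 0.7, -2.0]
gripper_width: 0.161
```

```bash
python3 - <<'E'
from plan import *
from meas import *
st()
b=cap('scene','scene4');a=cap('top','top4')
crop(b,205,265,165,205,12,'s4');st()
E
```

```text
t 4.98 tcp [0.5924 0.1337 0.0628] phi 0.26 tilt [0.0006 0.0021] cmd [0.592  0.1325 0.062 ] 0.18 F [-0.6  0.7 -2. ] M [ 0.03 -0.17  0.01] w 0.161 J6 -117.7
t 5.08 tcp [0.5926 0.1336 0.0631] phi 0.23 tilt [0.0011 0.0027] cmd [0.592  0.1325 0.062 ] 0.18 F [ 0.  -0.5 -1. ] M [ 0.06 -0.13 -0.01] w 0.158 J6 -117.7
```

View pics/s4.png

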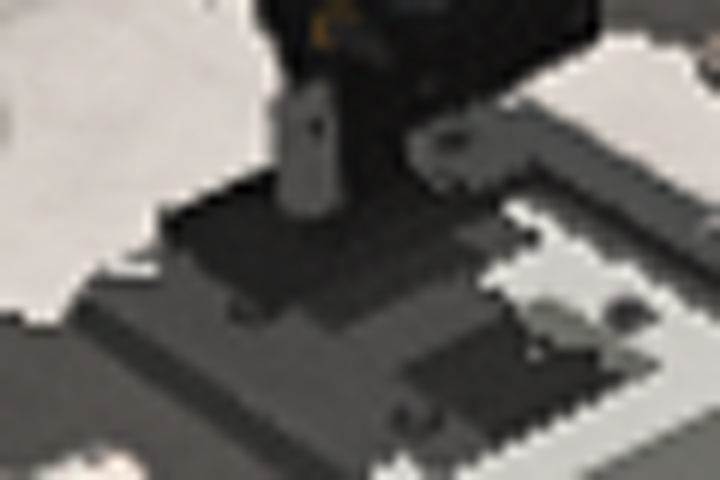

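Call:
move_arm(increments=[0, 0, 0, 0.003, -0.0008, 0, 0.005, 0, 0, 0, 0.006, -0.0008, 0, 0.005, 0, 0, 0, 0.009, -0.0008, 0, 0.005, 0, 0, 0, 0.011, -0.0008, 0, 0.005, 0, 0, 0, 0.011, -0.0008, 0, 0.005, 0, 0, 0, 0.011, -0.0008, 0, 0.005])

```text
time_s: 5.58
tcp_pos: [0.5918, 0.1321, 0.0503]
ee_rot: [[-0.0, -0.003, 1.0], [-0.0, 1.0, 0.003], [-1.0, -0.0, -0.0]]
wrist_force: [-0.5, -0.1, -2.3]
gripper_width: 0.158
```

```bash
python3 - <<'E'
from plan import *
save((.592,.1317,.051),.18)
st()
E
```

```text
t 5.58 tcp [0.5918 0.1321 0.0503] phi 0.19 tilt [-0.0003 -0.0005] cmd [0.592  0.1317 0.051 ] 0.18 F [-0.5 -0.1 -2.3] M [ 0.06 -0.15 -0.03] w 0.158 J6 -117.7
```

Call:
move_arm(increments=[0, 0, 0, 0.002, 0, 0, 0.005, 0, 0, 0, 0.004, 0, 0, 0.005, 0, 0, 0, 0.0055, 0, 0, 0.005, 0, 0, 0, 0.0055, 0, 0, 0.005, 0, 0, 0, 0.0055, 0, 0, 0.005])

```text
time_s: 6.0
tcp_pos: [0.592, 0.1323, 0.0456]
ee_rot: [[0.0, -0.003, 1.0], [0.0, 1.0, 0.003], [-1.0, 0.0, 0.0]]
wrist_force: [-2.7, -0.3, 2.7]
gripper_width: 0.159
```

```bash
python3 - <<'E'
from plan import *
save((.592,.1317,.0455),.18)
st()
from meas import *
b=cap('scene','scene5')
crop(b,205,265,165,205,12,'s5')
E
```

```text
t 6.00 tcp [0.592  0.1323 0.0456] phi 0.20 tilt [0.     0.0004] cmd [0.592  0.1317 0.0455] 0.18 F [-2.7 -0.3  2.7] M [0.11 0.33 0.01] w 0.159 J6 -117.7
```

View pics/s5.png

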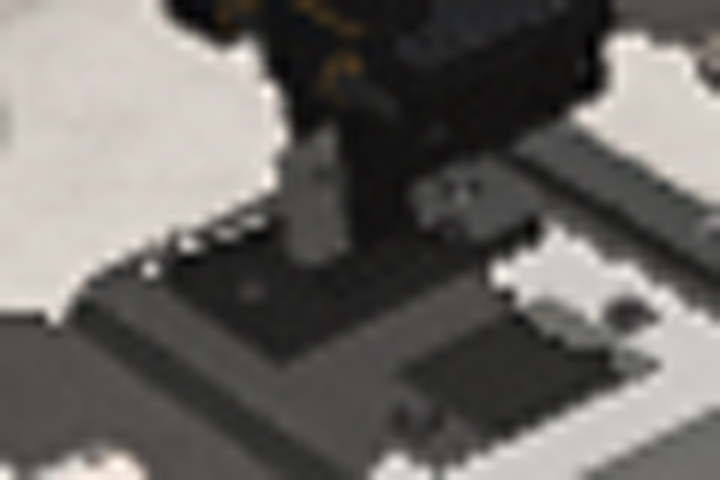

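Call:
move_arm(increments=[0, 0, 0, 0, 0, 0, 0.04, 0, 0, 0, 0, 0, 0, 0.04, 0, 0, 0, 0, 0, 0, 0.04, 0, 0, 0, 0, 0, 0, 0.04, 0, 0, 0, -0.03, 0, 0, 0.04, 0, 0, 0, -0.065, 0, 0, 0.04, 0, 0, 0, -0.1, 0, 0, 0.04, 0, 0, 0, -0.1, 0, 0, 0.04])

```text
time_s: 6.72
tcp_pos: [0.5964, 0.1336, 0.153]
ee_rot: [[0.014, -0.005, 1.0], [0.004, 1.0, 0.005], [-1.0, 0.004, 0.014]]
wrist_force: [1.1, -0.0, 0.8]
gripper_width: 0.457
```

```bash
python3 - <<'E'
from plan import *
from meas import *
save((.592,.1317,.1455),.18)
st()
b=cap('scene','scene6');t=cap('top','top6')
crop(b,205,265,165,205,12,'s6')
for n,c in dict(B=(293.5,258),C=(339,224.4)).items(): print(n,ribm(t,'top',c,85,rad=9))
plan((.50,-.05,.15,-20),(.4073,-.2251,.12,-47))
E
```

```text
t 6.72 tcp [0.5964 0.1336 0.153 ] phi 0.29 tilt [0.0043 0.0143] cmd [0.592  0.1317 0.1455] 0.18 F [ 1.1 -0.   0.8] M [ 0.06 -0.28  0.05] w 0.457 J6 -117.7
B ((np.float64(293.2202879142953), np.float64(258.3167057248075)), array([ 0.4073, -0.2251,  0.05  ]), np.float64(-47.06900637585368), 65)
C ((np.float64(339.16763636363635), np.float64(224.82654545454545)), array([ 0.5217, -0.3734,  0.05  ]), np.float64(-160.53804949831368), 65)
[20.2, 0, 0, -0.0045, -0.1814, -0.0926] rows>=4.9
[47.2, 0, 0, 0.0255, -0.3562, -0.1858] rows>=4.8
```

View pics/s6.png

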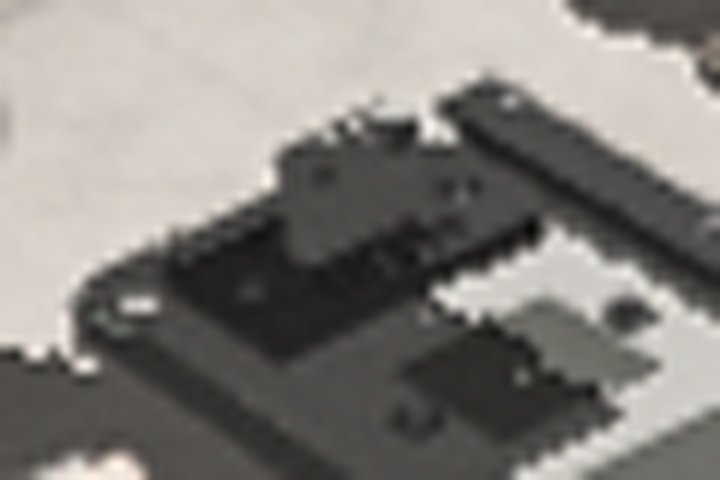

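View pics/top6.png

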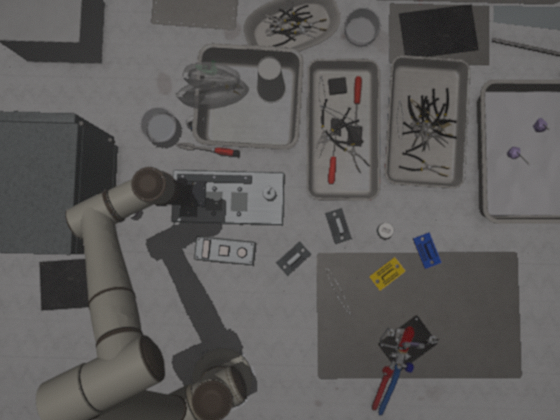

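Call:
move_arm(increments=[20.2, 0, 0, -0.0045, -0.1814, -0.0926, 0.05, 20.2, 0, 0, -0.0045, -0.1814, -0.0926, 0.05, 20.2, 0, 0, -0.0045, -0.1814, -0.0926, 0.05, 20.2, 0, 0, -0.0045, -0.1814, -0.0926, 0.05, 20.2, 0, 0, -0.0045, -0.1814, -0.0926, 0.05, 47.2, 0, 0, 0.0255, -0.3562, -0.1858, 0.05, 47.2, 0, 0, 0.0255, -0.3562, -0.1858, 0.05, 47.2, 0, 0, 0.0255, -0.3562, -0.1858, 0.05, 47.2, 0, 0, 0.0255, -0.3562, -0.1858, 0.05, 47.2, 0, 0, 0.0255, -0.3562, -0.1858, 0.05, 47.2, 0, 0, 0.0255, -0.3562, -0.1858, 0.05, 47.2, 0, 0, 0.0255, -0.3562, -0.1858, 0.05])

```text
time_s: 7.82
tcp_pos: [0.4052, -0.2257, 0.118]
ee_rot: [[-0.003, 0.734, 0.679], [0.001, 0.679, -0.734], [-1.0, -0.002, -0.003]]
wrist_force: [0.4, 0.0, 0.8]
gripper_width: 0.574
```

```bash
python3 - <<'E'
from plan import *
from meas import *
st()
b=cap('scene','scene7')
crop(b,215,315,180,290,5,'s7')
# B in scene, rib top strip
plan((.4073,-.2251,.022,-47))
E
```

```text
t 7.82 tcp [ 0.4052 -0.2257  0.118 ] phi -47.24 tilt [-0.002  -0.0029] cmd [ 0.4073 -0.2251  0.12  ] -47.02 F [0.4 0.  0.8] M [-0.04 -0.2  -0.05] w 0.574 J6 -128.2
[-0.0, 0, 0, 0.098, -0.0, -0.0] rows>=2.4
```

View pics/s7.png

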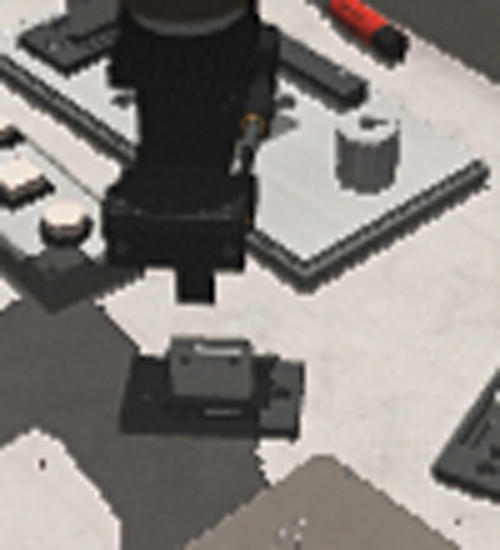

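Call:
move_arm(increments=[0, 0, 0, 0.04, 0, 0, 0.05, 0, 0, 0, 0.07, 0, 0, 0.05, 0, 0, 0, 0.085, 0, 0, 0.05, 0, 0, 0, 0.098, 0, 0, 0.05, 0, 0, 0, 0.098, 0, 0, 0.05, 0, 0, 0, 0.098, 0, 0, 0.05, 0, 0, 0, 0.098, 0, 0, 0.05])

```text
time_s: 8.45
tcp_pos: [0.408, -0.2239, 0.0217]
ee_rot: [[0.0, 0.73, 0.683], [-0.0, 0.683, -0.73], [-1.0, 0.0, 0.0]]
wrist_force: [0.0, -0.0, 0.6]
gripper_width: 0.576
```

Call:
move_arm(increments=[0, 0, 0, 0, 0, 0, 0.005, 0, 0, 0, 0, 0, 0, 0.005, 0, 0, 0, 0, 0, 0, 0.005, 0, 0, 0, 0, 0, 0, 0.005, 0, 0, 0, 0, 0, 0, 0.005, 0, 0, 0, 0, 0, 0, 0.005, 0, 0, 0, 0, 0, 0, 0.005, 0, 0, 0, 0, 0, 0, 0.005])

```text
time_s: 9.12
tcp_pos: [0.4069, -0.2247, 0.0217]
ee_rot: [[-0.001, 0.732, 0.682], [-0.0, 0.682, -0.732], [-1.0, -0.0, -0.0]]
wrist_force: [-1.8, 0.5, 1.6]
gripper_width: 0.159
```

```bash
python3 - <<'E'
from plan import *
st()
plan((.4073,-.2251,.11,-47),(.592,.0472,.125,.2))
E
```

```text
t 9.12 tcp [ 0.4069 -0.2247  0.0217] phi -47.02 tilt [-0.0004 -0.0003] cmd [ 0.4073 -0.2251  0.022 ] -47.02 F [-1.8  0.5  1.6] M [-0.21  0.13 -0.01] w 0.159 J6 -128.2
[-0.0, 0, 0, -0.088, -0.0, -0.0] rows>=2.1
[-47.2, 0, 0, -0.103, 0.3207, -0.0733] rows>=7.9
```

Call:
move_arm(increments=[0, 0, 0, -0.02, 0, 0, 0.005, 0, 0, 0, -0.055, 0, 0, 0.005, 0, 0, 0, -0.088, 0, 0, 0.005, -6, 0, 0, -0.103, 0.035, -0.008, 0.005, -12, 0, 0, -0.103, 0.075, -0.017, 0.005, -19, 0, 0, -0.103, 0.115, -0.026, 0.005, -26, 0, 0, -0.103, 0.155, -0.035, 0.005, -32, 0, 0, -0.103, 0.195, -0.045, 0.005, -38, 0, 0, -0.103, 0.235, -0.054, 0.005, -43, 0, 0, -0.103, 0.275, -0.063, 0.005, -47.2, 0, 0, -0.103, 0.305, -0.07, 0.005, -47.2, 0, 0, -0.103, 0.3207, -0.0733, 0.005])

```text
time_s: 10.12
tcp_pos: [0.5935, 0.0511, 0.1236]
ee_rot: [[0.0, -0.008, 1.0], [0.001, 1.0, 0.008], [-1.0, 0.001, 0.0]]
wrist_force: [-0.1, -0.1, -2.9]
gripper_width: 0.162
```

```bash
python3 - <<'E'
from plan import *
from meas import *
st()
b=cap('scene','scene8')
crop(b,205,305,130,230,6,'s8');st();print(load())
plan((.591,.0472,.062,.2))
E
```

```text
t 10.12 tcp [0.5935 0.0511 0.1236] phi 0.49 tilt [0.0005 0.0004] cmd [0.592  0.0472 0.125 ] 0.18 F [-0.1 -0.1 -2.9] M [ 0.02 -0.18 -0.  ] w 0.162 J6 -110.0
t 10.17 tcp [0.5948 0.0521 0.1235] phi 0.42 tilt [0.0009 0.0019] cmd [0.592  0.0472 0.125 ] 0.18 F [ 2.1  1.2 -2.5] M [ 0.13 -0.57 -0.01] w 0.159 J6 -110.1
{'p': [0.5919696508117654, 0.047178712904608705, 0.12499999999999999], 'phi': 0.17999999999999972}
[-0.0, 0, 0, 0.063, 0.0, -0.001] rows>=1.5
```

View pics/s8.png

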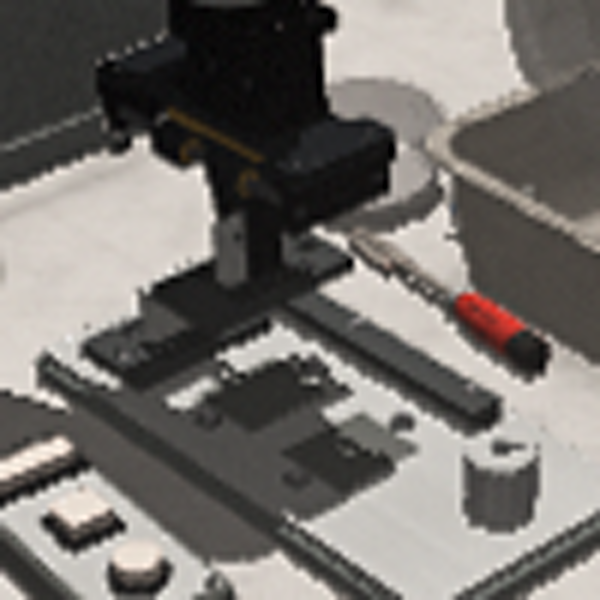

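Call:
move_arm(increments=[0, 0, 0, 0.02, 0, -0.001, 0.005, 0, 0, 0, 0.04, 0, -0.001, 0.005, 0, 0, 0, 0.055, 0, -0.001, 0.005, 0, 0, 0, 0.063, 0, -0.001, 0.005, 0, 0, 0, 0.063, 0, -0.001, 0.005, 0, 0, 0, 0.063, 0, -0.001, 0.005, 0, 0, 0, 0.063, 0, -0.001, 0.005, 0, 0, 0, 0.063, 0, -0.001, 0.005])

```text
time_s: 10.83
tcp_pos: [0.5917, 0.0478, 0.0628]
ee_rot: [[0.002, -0.003, 1.0], [0.001, 1.0, 0.003], [-1.0, 0.001, 0.002]]
wrist_force: [-0.2, -0.0, -2.4]
gripper_width: 0.159
```

```bash
python3 - <<'E'
from plan import *
from meas import *
st()
b=cap('scene','scene9')
crop(b,215,285,165,215,10,'s9');st()
E
```

```text
t 10.83 tcp [0.5917 0.0478 0.0628] phi 0.18 tilt [0.0007 0.0023] cmd [0.591  0.0472 0.062 ] 0.18 F [-0.2 -0.  -2.4] M [-0.02 -0.13 -0.03] w 0.159 J6 -110.1
t 10.88 tcp [0.5915 0.0478 0.0627] phi 0.18 tilt [0.0007 0.0022] cmd [0.591  0.0472 0.062 ] 0.18 F [-0.3 -0.3 -2.4] M [ 0.02 -0.08 -0.03] w 0.155 J6 -110.1
```

View pics/s9.png

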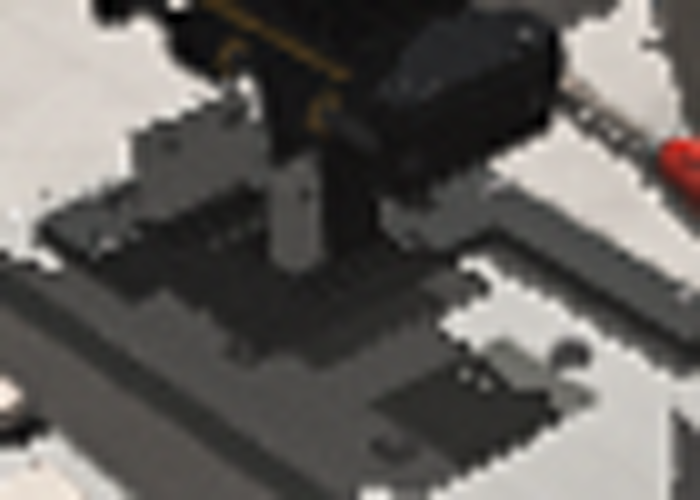

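Descend gently to check for insertion.

Call:
move_arm(increments=[0, 0, 0, 0.003, 0, 0, 0.005, 0, 0, 0, 0.006, 0, 0, 0.005, 0, 0, 0, 0.009, 0, 0, 0.005, 0, 0, 0, 0.011, 0, 0, 0.005, 0, 0, 0, 0.011, 0, 0, 0.005, 0, 0, 0, 0.011, 0, 0, 0.005])

```text
time_s: 11.38
tcp_pos: [0.5907, 0.0476, 0.0502]
ee_rot: [[-0.001, -0.003, 1.0], [-0.0, 1.0, 0.003], [-1.0, -0.0, -0.001]]
wrist_force: [-0.9, 0.4, -1.6]
gripper_width: 0.159
```

Call:
move_arm(increments=[0, 0, 0, 0.002, 0, 0, 0.005, 0, 0, 0, 0.004, 0, 0, 0.005, 0, 0, 0, 0.0055, 0, 0, 0.005, 0, 0, 0, 0.0055, 0, 0, 0.005, 0, 0, 0, 0.0055, 0, 0, 0.005])

```text
time_s: 11.8
tcp_pos: [0.591, 0.0477, 0.0458]
ee_rot: [[0.0, -0.004, 1.0], [-0.0, 1.0, 0.004], [-1.0, -0.0, 0.0]]
wrist_force: [-1.7, 1.2, 3.6]
gripper_width: 0.16
```

```bash
python3 - <<'E'
from plan import *
save((.591,.0472,.0455),.18)
st()
from meas import *
b=cap('scene','scene10')
crop(b,215,285,165,215,10,'s10')
E
```

```text
t 11.80 tcp [0.591  0.0477 0.0458] phi 0.20 tilt [-0.0001  0.0004] cmd [0.591  0.0472 0.0455] 0.18 F [-1.7  1.2  3.6] M [ 0.14  0.48 -0.04] w 0.160 J6 -110.1
```

View pics/s10.png

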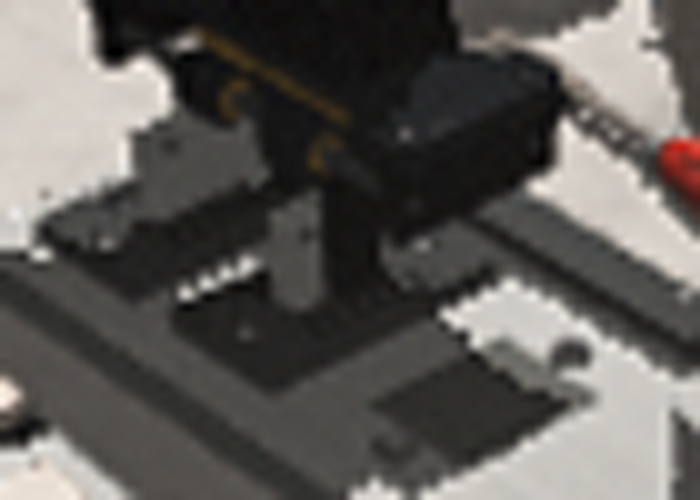

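Call:
move_arm(increments=[0, 0, 0, 0, 0, 0, 0.04, 0, 0, 0, 0, 0, 0, 0.04, 0, 0, 0, 0, 0, 0, 0.04, 0, 0, 0, 0, 0, 0, 0.04, 0, 0, 0, -0.03, 0, 0, 0.04, 0, 0, 0, -0.065, 0, 0, 0.04, 0, 0, 0, -0.1, 0, 0, 0.04, 0, 0, 0, -0.1, 0, 0, 0.04])

```text
time_s: 12.52
tcp_pos: [0.5956, 0.0485, 0.1528]
ee_rot: [[0.015, -0.005, 1.0], [0.002, 1.0, 0.005], [-1.0, 0.002, 0.015]]
wrist_force: [1.1, 0.2, 0.9]
gripper_width: 0.457
```

```bash
python3 - <<'E'
from plan import *
from meas import *
save((.591,.0472,.1455),.18)
st()
b=cap('scene','scene11');t=cap('top','top11')
crop(b,200,350,165,285,5,'s11')
for n,c in dict(C=(339,224.4)).items(): print(n,ribm(t,'top',c,85,rad=9),tri((318.7,254.5),ribm(t,'top',c,85,rad=9)[0]))
plan((.5218,-.3735,.12,19.4))
E
```

```text
t 12.52 tcp [0.5956 0.0485 0.1528] phi 0.29 tilt [0.0024 0.0147] cmd [0.591  0.0472 0.1455] 0.18 F [1.1 0.2 0.9] M [ 0.08 -0.25 -0.02] w 0.457 J6 -110.1
C ((np.float64(339.1717705033439), np.float64(224.8187258007744)), array([ 0.5218, -0.3734,  0.05  ]), np.float64(-160.39146177814868), 66) (array([ 0.5218, -0.3734,  0.0507]), array([-0.0472,  0.0034]), array([ 0.0206, -0.0201]))
[-19.2, 0, 0, 0.0255, -0.4205, -0.0705] rows>=10.2
```

View pics/s11.png

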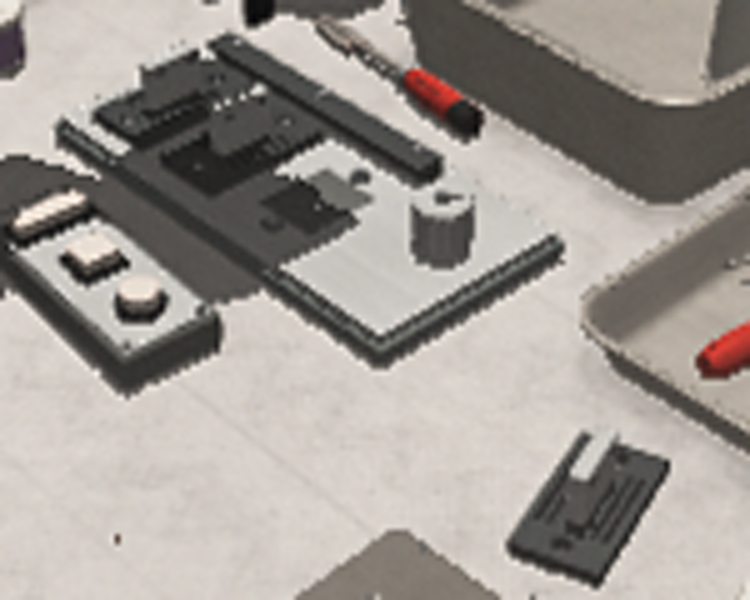

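Call:
move_arm(increments=[-19.2, 0, 0, 0.0255, -0.4205, -0.0705, 0.05, -19.2, 0, 0, 0.0255, -0.4205, -0.0705, 0.05, -19.2, 0, 0, 0.0255, -0.4205, -0.0705, 0.05, -19.2, 0, 0, 0.0255, -0.4205, -0.0705, 0.05, -19.2, 0, 0, 0.0255, -0.4205, -0.0705, 0.05, -19.2, 0, 0, 0.0255, -0.4205, -0.0705, 0.05, -19.2, 0, 0, 0.0255, -0.4205, -0.0705, 0.05, -19.2, 0, 0, 0.0255, -0.4205, -0.0705, 0.05, -19.2, 0, 0, 0.0255, -0.4205, -0.0705, 0.05, -19.2, 0, 0, 0.0255, -0.4205, -0.0705, 0.05, -19.2, 0, 0, 0.0255, -0.4205, -0.0705, 0.05, -19.2, 0, 0, 0.0255, -0.4205, -0.0705, 0.05])

```text
time_s: 13.62
tcp_pos: [0.5195, -0.3759, 0.1168]
ee_rot: [[-0.004, -0.327, 0.945], [0.002, 0.945, 0.327], [-1.0, 0.003, -0.003]]
wrist_force: [0.6, 0.7, 0.2]
gripper_width: 0.574
```

```bash
python3 - <<'E'
from plan import *
from meas import *
st()
b=cap('scene','scene12')
crop(b,270,370,180,290,5,'s12')
plan((.5218,-.3735,.022,19.4))
E
```

```text
t 13.62 tcp [ 0.5195 -0.3759  0.1168] phi 19.08 tilt [ 0.0026 -0.003 ] cmd [ 0.5218 -0.3735  0.12  ] 19.38 F [0.6 0.7 0.2] M [ 0.06 -0.22  0.03] w 0.574 J6 -49.5
[-0.0, 0, 0, 0.098, 0.0, -0.0] rows>=2.4
```

View pics/s12.png

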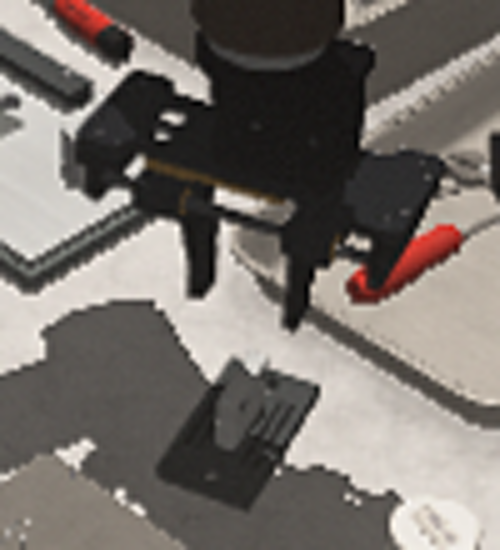

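Call:
move_arm(increments=[0, 0, 0, 0.04, 0, 0, 0.05, 0, 0, 0, 0.07, 0, 0, 0.05, 0, 0, 0, 0.085, 0, 0, 0.05, 0, 0, 0, 0.098, 0, 0, 0.05, 0, 0, 0, 0.098, 0, 0, 0.05, 0, 0, 0, 0.098, 0, 0, 0.05, 0, 0, 0, 0.098, 0, 0, 0.05])

```text
time_s: 14.25
tcp_pos: [0.522, -0.3716, 0.0212]
ee_rot: [[-0.001, -0.334, 0.943], [0.001, 0.943, 0.334], [-1.0, 0.001, -0.0]]
wrist_force: [-0.1, 0.2, 0.3]
gripper_width: 0.573
```

Call:
move_arm(increments=[0, 0, 0, 0, 0, 0, 0.005, 0, 0, 0, 0, 0, 0, 0.005, 0, 0, 0, 0, 0, 0, 0.005, 0, 0, 0, 0, 0, 0, 0.005, 0, 0, 0, 0, 0, 0, 0.005, 0, 0, 0, 0, 0, 0, 0.005, 0, 0, 0, 0, 0, 0, 0.005, 0, 0, 0, 0, 0, 0, 0.005])

```text
time_s: 14.92
tcp_pos: [0.5218, -0.3732, 0.0217]
ee_rot: [[0.0, -0.332, 0.943], [-0.0, 0.943, 0.332], [-1.0, -0.0, 0.0]]
wrist_force: [0.1, -0.1, 0.2]
gripper_width: 0.156
```

```bash
python3 - <<'E'
from plan import *
from meas import *
st()
b=cap('scene','scene13')
crop(b,270,370,180,290,5,'s13')
plan((.591,-.0375,.13,.2))
E
```

```text
t 14.92 tcp [ 0.5218 -0.3732  0.0217] phi 19.38 tilt [-0.0003  0.0002] cmd [ 0.5218 -0.3735  0.022 ] 19.38 F [ 0.1 -0.1  0.2] M [ 0.01 -0.14  0.02] w 0.156 J6 -49.5
[19.2, 0, 0, -0.108, 0.294, 0.1768] rows>=8.6
```

View pics/s13.png

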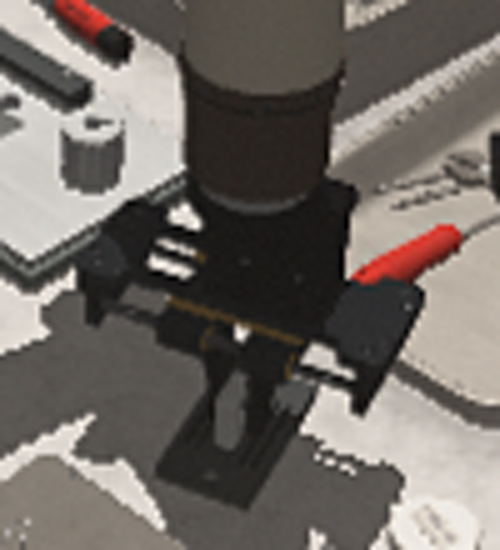

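Call:
move_arm(increments=[0, 0, 0, -0.03, 0, 0, 0.005, 0, 0, 0, -0.07, 0, 0, 0.005, 0, 0, 0, -0.108, 0, 0, 0.005, 2, 0, 0, -0.108, 0.03, 0.018, 0.005, 5, 0, 0, -0.108, 0.065, 0.039, 0.005, 7, 0, 0, -0.108, 0.1, 0.06, 0.005, 9, 0, 0, -0.108, 0.135, 0.081, 0.005, 12, 0, 0, -0.108, 0.17, 0.102, 0.005, 14, 0, 0, -0.108, 0.205, 0.123, 0.005, 16, 0, 0, -0.108, 0.24, 0.144, 0.005, 18, 0, 0, -0.108, 0.27, 0.162, 0.005, 19.2, 0, 0, -0.108, 0.294, 0.1768, 0.005])

```text
time_s: 15.97
tcp_pos: [0.5906, -0.0342, 0.1291]
ee_rot: [[-0.001, -0.003, 1.0], [0.0, 1.0, 0.003], [-1.0, 0.0, -0.001]]
wrist_force: [0.1, -0.6, -2.4]
gripper_width: 0.161
```

Call:
move_arm(increments=[0, 0, 0, 0, 0, 0, 0.005, 0, 0, 0, 0.02, 0, 0, 0.005, 0, 0, 0, 0.04, 0, 0, 0.005, 0, 0, 0, 0.06, 0, 0, 0.005, 0, 0, 0, 0.068, 0, 0, 0.005, 0, 0, 0, 0.068, 0, 0, 0.005, 0, 0, 0, 0.068, 0, 0, 0.005, 0, 0, 0, 0.068, 0, 0, 0.005])

```text
time_s: 16.63
tcp_pos: [0.5918, -0.0372, 0.0627]
ee_rot: [[0.002, -0.003, 1.0], [0.0, 1.0, 0.003], [-1.0, 0.0, 0.002]]
wrist_force: [0.4, -0.0, -1.5]
gripper_width: 0.159
```

```bash
python3 - <<'E'
from plan import *
from meas import *
save((.591,-.0375,.062),.18)
st()
b=cap('scene','scene14')
crop(b,235,305,165,225,10,'s14');st()
E
```

```text
t 16.63 tcp [ 0.5918 -0.0372  0.0627] phi 0.19 tilt [0.0001 0.0021] cmd [ 0.591  -0.0375  0.062 ] 0.18 F [ 0.4 -0.  -1.5] M [ 0.04 -0.18  0.  ] w 0.159 J6 -101.9
t 16.68 tcp [ 0.5919 -0.0371  0.0629] phi 0.19 tilt [0.0003 0.0027] cmd [ 0.591  -0.0375  0.062 ] 0.18 F [ 0.3  0.  -1.8] M [ 0.05 -0.1   0.02] w 0.157 J6 -101.9
```

View pics/s14.png

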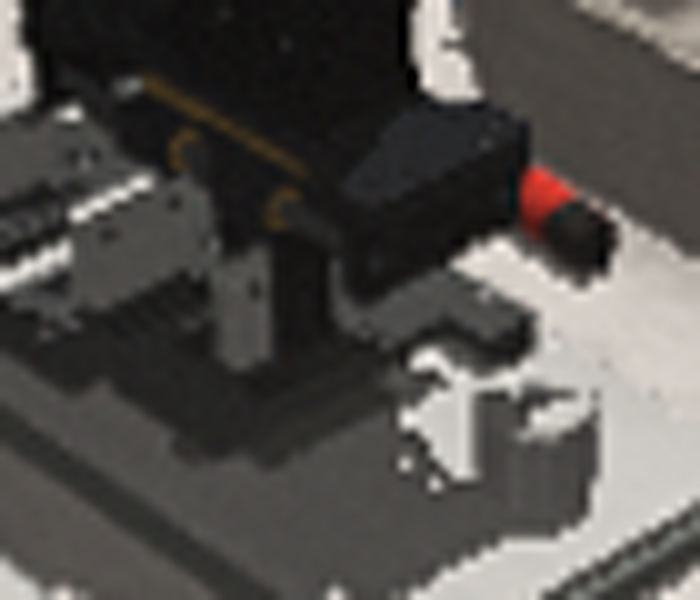

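Call:
move_arm(increments=[0, 0, 0, 0.003, 0, 0, 0.005, 0, 0, 0, 0.006, 0, 0, 0.005, 0, 0, 0, 0.009, 0, 0, 0.005, 0, 0, 0, 0.011, 0, 0, 0.005, 0, 0, 0, 0.011, 0, 0, 0.005, 0, 0, 0, 0.011, 0, 0, 0.005])

```text
time_s: 17.18
tcp_pos: [0.591, -0.0371, 0.0504]
ee_rot: [[0.0, -0.003, 1.0], [-0.0, 1.0, 0.003], [-1.0, -0.0, 0.0]]
wrist_force: [0.6, 0.1, -2.5]
gripper_width: 0.157
```

Call:
move_arm(increments=[0, 0, 0, 0.002, 0, 0, 0.005, 0, 0, 0, 0.004, 0, 0, 0.005, 0, 0, 0, 0.0055, 0, 0, 0.005, 0, 0, 0, 0.0055, 0, 0, 0.005, 0, 0, 0, 0.0055, 0, 0, 0.005])

```text
time_s: 17.6
tcp_pos: [0.5911, -0.037, 0.0456]
ee_rot: [[0.001, -0.004, 1.0], [-0.0, 1.0, 0.004], [-1.0, -0.0, 0.001]]
wrist_force: [-1.0, -0.2, 2.6]
gripper_width: 0.155
```

```bash
python3 - <<'E'
from plan import *
save((.591,-.0375,.0455),.18)
st()
from meas import *
b=cap('scene','scene15')
crop(b,235,305,165,225,10,'s15')
E
```

```text
t 17.60 tcp [ 0.5911 -0.037   0.0456] phi 0.20 tilt [-0.0001  0.0005] cmd [ 0.591  -0.0375  0.0455] 0.18 F [-1.  -0.2  2.6] M [ 0.11  0.17 -0.  ] w 0.155 J6 -101.9
```

View pics/s15.png

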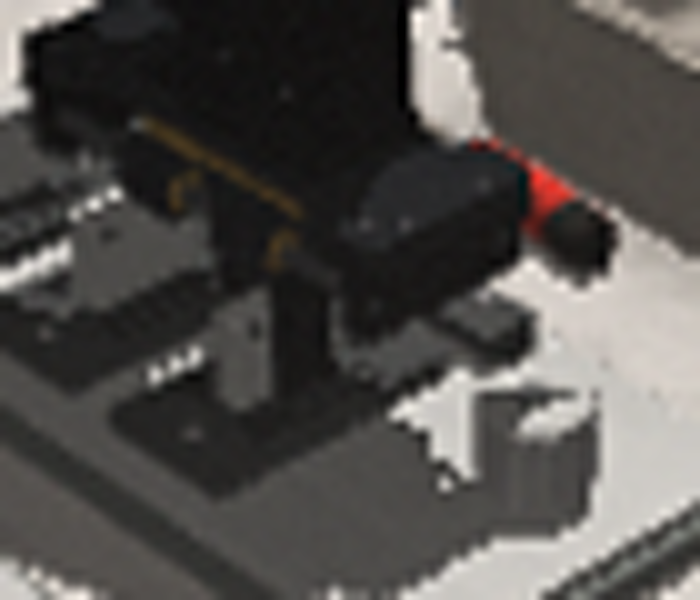

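Call:
move_arm(increments=[0, 0, 0, 0, 0, 0, 0.04, 0, 0, 0, 0, 0, 0, 0.04, 0, 0, 0, 0, 0, 0, 0.04, 0, 0, 0, 0, 0, 0, 0.04, 0, 0, 0, -0.03, 0, 0, 0.04, 0, 0, 0, -0.065, 0, 0, 0.05, 0, 0, 0, -0.1, 0, 0, 0.06, 0, 0, 0, -0.1, 0, 0, 0.07])

```text
time_s: 18.32
tcp_pos: [0.5956, -0.0369, 0.1528]
ee_rot: [[0.015, -0.005, 1.0], [0.0, 1.0, 0.005], [-1.0, 0.0, 0.015]]
wrist_force: [2.1, -0.4, 0.8]
gripper_width: 0.601
```

```bash
python3 - <<'E'
from plan import *
from meas import *
save((.591,-.0375,.1455),.18)
st()
plan((.6224,-.137,.11,.2))
E
```

```text
t 18.32 tcp [ 0.5956 -0.0369  0.1528] phi 0.30 tilt [0.0002 0.0146] cmd [ 0.591  -0.0375  0.1455] 0.18 F [ 2.1 -0.4  0.8] M [ 0.09 -0.33  0.02] w 0.601 J6 -101.9
[-0.0, 0, 0, 0.0355, -0.0996, 0.0311] rows>=2.6
```

Call:
move_arm(increments=[0, 0, 0, 0.01, -0.03, 0.01, 0.07, 0, 0, 0, 0.03, -0.07, 0.022, 0.07, 0, 0, 0, 0.0355, -0.0996, 0.0311, 0.07, 0, 0, 0, 0.0355, -0.0996, 0.0311, 0.07, 0, 0, 0, 0.0355, -0.0996, 0.0311, 0.07, 0, 0, 0, 0.0355, -0.0996, 0.0311, 0.07])

```text
time_s: 18.82
tcp_pos: [0.6222, -0.1366, 0.1092]
ee_rot: [[-0.0, -0.003, 1.0], [0.0, 1.0, 0.003], [-1.0, 0.0, -0.0]]
wrist_force: [0.1, 0.8, 0.3]
gripper_width: 0.806
```

```bash
python3 - <<'E'
from plan import *
from meas import *
st()
b=cap('scene','scene16');t=cap('top','top16')
crop(b,205,315,155,235,7,'s16');crop(t,170,290,160,230,6,'t16',1.6);st()
E
```

```text
t 18.82 tcp [ 0.6222 -0.1366  0.1092] phi 0.15 tilt [ 0.0001 -0.0004] cmd [ 0.6224 -0.137   0.11  ] 0.18 F [0.1 0.8 0.3] M [-0.03 -0.15 -0.01] w 0.806 J6 -92.0
t 18.92 tcp [ 0.6224 -0.1356  0.11  ] phi 0.25 tilt [0.0001 0.0007] cmd [ 0.6224 -0.137   0.11  ] 0.18 F [0.5 0.7 0.1] M [ 0.08 -0.14 -0.04] w 0.802 J6 -92.0
```

View pics/s16.png

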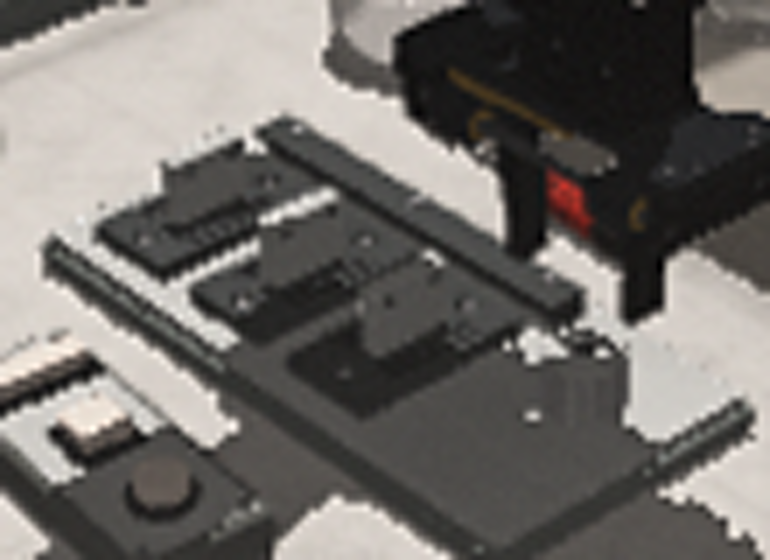

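View pics/t16.png

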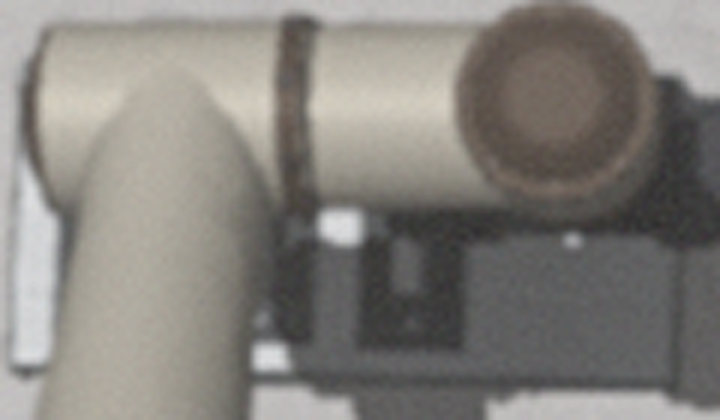

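Call:
move_arm(increments=[0, 0, 0, 0.02, 0, 0, 0.07, 0, 0, 0, 0.04, 0, 0, 0.07, 0, 0, 0, 0.055, 0, 0, 0.07, 0, 0, 0, 0.065, 0, 0, 0.07, 0, 0, 0, 0.072, 0, 0, 0.07, 0, 0, 0, 0.072, 0, 0, 0.07, 0, 0, 0, 0.072, 0, 0, 0.07])

```text
time_s: 19.5
tcp_pos: [0.6228, -0.1362, 0.0381]
ee_rot: [[0.001, -0.004, 1.0], [-0.0, 1.0, 0.004], [-1.0, -0.0, 0.001]]
wrist_force: [0.3, 0.7, 1.0]
gripper_width: 0.805
```

Call:
move_arm(increments=[0, 0, 0, 0, 0, 0, 0.03, 0, 0, 0, 0, 0, 0, 0.03, 0, 0, 0, 0, 0, 0, 0.03, 0, 0, 0, 0, 0, 0, 0.03, 0, 0, 0, 0, 0, 0, 0.03, 0, 0, 0, 0, 0, 0, 0.03, 0, 0, 0, 0, 0, 0, 0.03, 0, 0, 0, 0, 0, 0, 0.03])

```text
time_s: 20.17
tcp_pos: [0.6225, -0.1376, 0.0379]
ee_rot: [[0.0, -0.003, 1.0], [-0.001, 1.0, 0.003], [-1.0, -0.001, 0.0]]
wrist_force: [-0.2, -4.5, 0.6]
gripper_width: 0.474
```

```bash
python3 - <<'E'
from plan import *
from meas import *
save((.6224,-.137,.038),.18)
st()
E
```

```text
t 20.17 tcp [ 0.6225 -0.1376  0.0379] phi 0.19 tilt [-0.0011  0.0004] cmd [ 0.6224 -0.137   0.038 ] 0.18 F [-0.2 -4.5  0.6] M [-1.46 -0.17  0.09] w 0.474 J6 -92.0
```

Call:
move_arm(increments=[0, 0, 0, 0, -0.001, 0, 0.03, 6, 0, 0, 0, -0.001, 0, 0.03, 13, 0, 0, 0, -0.001, 0, 0.03, 20, 0, 0, 0, -0.001, 0, 0.03, 27, 0, 0, 0, -0.001, 0, 0.03, 34, 0, 0, 0, -0.001, 0, 0.03, 41, 0, 0, 0, -0.001, 0, 0.03, 48, 0, 0, 0, -0.001, 0, 0.03, 55, 0, 0, 0, -0.001, 0, 0.03, 62, 0, 0, 0, -0.001, 0, 0.03, 69, 0, 0, 0, -0.001, 0, 0.03, 75, 0, 0, 0, -0.001, 0, 0.03])

```text
time_s: 21.17
tcp_pos: [0.622, -0.1382, 0.0379]
ee_rot: [[-0.001, 0.967, 0.257], [-0.001, 0.257, -0.967], [-1.0, -0.001, 0.001]]
wrist_force: [-0.9, -5.1, 3.3]
gripper_width: 0.473
```

```bash
python3 - <<'E'
from plan import *
from meas import *
save((.6224,-.138,.038),.18-75)
st()
E
```

```text
t 21.17 tcp [ 0.622  -0.1382  0.0379] phi -75.13 tilt [-0.0008  0.0006] cmd [ 0.6224 -0.138   0.038 ] -74.82 F [-0.9 -5.1  3.3] M [-1.31  0.15  0.05] w 0.473 J6 -167.2
```

Call:
move_arm(increments=[0, 0, 0, 0, 0, 0, 0.07, 0, 0, 0, 0, 0, 0, 0.07, 0, 0, 0, 0, 0, 0, 0.07, 0, 0, 0, 0, 0, 0, 0.07, 0, 0, 0, 0, 0, 0, 0.07, -7, 0, 0, 0, 0, 0, 0.07, -14, 0, 0, 0, 0, 0, 0.07, -21, 0, 0, 0, 0, 0, 0.07, -28, 0, 0, 0, 0, 0, 0.07, -35, 0, 0, 0, 0, 0, 0.07, -42, 0, 0, 0, 0, 0, 0.07, -49, 0, 0, 0, 0, 0, 0.07])

```text
time_s: 22.17
tcp_pos: [0.6223, -0.1373, 0.0374]
ee_rot: [[-0.0, 0.429, 0.903], [0.0, 0.903, -0.429], [-1.0, 0.0, -0.0]]
wrist_force: [-1.2, 0.1, -0.1]
gripper_width: 0.807
```

Call:
move_arm(increments=[-7, 0, 0, 0, 0, 0, 0.07, -14, 0, 0, 0, 0, 0, 0.07, -21, 0, 0, 0, 0, 0, 0.07, -28, 0, 0, 0, 0, 0, 0.07, -35, 0, 0, 0, 0, 0, 0.07, -42, 0, 0, 0, 0, 0, 0.07, -49, 0, 0, 0, 0, 0, 0.07, -56, 0, 0, 0, 0, 0, 0.07, -63, 0, 0, 0, 0, 0, 0.07, -70, 0, 0, 0, 0, 0, 0.07, -77, 0, 0, 0, 0, 0, 0.07, -84, 0, 0, 0, 0, 0, 0.07])

```text
time_s: 23.17
tcp_pos: [0.6224, -0.1373, 0.0374]
ee_rot: [[-0.0, -0.853, 0.521], [0.0, 0.521, 0.853], [-1.0, 0.0, 0.0]]
wrist_force: [0.4, -0.9, 0.4]
gripper_width: 0.803
```

Call:
move_arm(increments=[-7, 0, 0, 0, 0, 0, 0.07, -14, 0, 0, 0, 0, 0, 0.07, -21, 0, 0, 0, 0, 0, 0.07, -28, 0, 0, 0, 0, 0, 0.07, -35, 0, 0, 0, 0, 0, 0.07, -42, 0, 0, 0, 0, 0, 0.07, -49, 0, 0, 0, 0, 0, 0.07, -56, 0, 0, 0, 0, 0, 0.07, -63, 0, 0, 0, 0, 0, 0.07, -70, 0, 0, 0, 0, 0, 0.07, -77, 0, 0, 0, 0, 0, 0.07, -84, 0, 0, 0, 0, 0, 0.07])

```text
time_s: 24.17
tcp_pos: [0.6224, -0.1372, 0.0374]
ee_rot: [[-0.0, -0.608, -0.794], [0.0, -0.794, 0.608], [-1.0, -0.0, 0.0]]
wrist_force: [0.4, -0.4, 0.5]
gripper_width: 0.804
```

Call:
move_arm(increments=[-7, 0, 0, 0, 0, 0, 0.07, -14, 0, 0, 0, 0, 0, 0.07, -21, 0, 0, 0, 0, 0, 0.07, -28, 0, 0, 0, 0, 0, 0.07, -35, 0, 0, 0, 0, 0, 0.07, -42, 0, 0, 0, 0, 0, 0.07, -49, 0, 0, 0, 0, 0, 0.07, -56, 0, 0, 0, 0, 0, 0.07, -63, 0, 0, 0, 0, 0, 0.07, -70, 0, 0, 0, 0, 0, 0.07, -77, 0, 0, 0, 0, 0, 0.07, -84, 0, 0, 0, 0, 0, 0.07])

```text
time_s: 25.17
tcp_pos: [0.6224, -0.1373, 0.0374]
ee_rot: [[-0.0, 0.726, -0.687], [0.0, -0.687, -0.726], [-1.0, -0.0, -0.0]]
wrist_force: [0.0, 1.0, -0.0]
gripper_width: 0.807
```

```bash
python3 - <<'E'
from plan import *
from meas import *
save((.6224,-.138,.038),.18-75+49+252)
st()
E
```

```text
t 25.17 tcp [ 0.6224 -0.1373  0.0374] phi -133.42 tilt [-0.0002 -0.0001] cmd [ 0.6224 -0.138   0.038 ] 226.18 F [ 0.  1. -0.] M [-0.04 -0.06  0.02] w 0.807 J6 134.5
```

Call:
move_arm(increments=[-7, 0, 0, 0, 0, 0, 0.07, -14, 0, 0, 0, 0, 0, 0.07, -20, 0, 0, 0, 0, 0, 0.07, -20, 0, 0, 0, 0, 0, 0.07, -20, 0, 0, 0, 0, 0, 0.03, -20, 0, 0, 0, 0, 0, 0.03, -20, 0, 0, 0, 0, 0, 0.03, -20, 0, 0, 0, 0, 0, 0.03, -20, 0, 0, 0, 0, 0, 0.03, -20, 0, 0, 0, 0, 0, 0.03, -20, 0, 0, 0, 0, 0, 0.03, -20, 0, 0, 0, 0, 0, 0.03])

```text
time_s: 26.17
tcp_pos: [0.622, -0.1374, 0.0375]
ee_rot: [[-0.001, 0.915, -0.404], [0.0, -0.404, -0.915], [-1.0, -0.001, 0.0]]
wrist_force: [-1.3, 0.9, 0.0]
gripper_width: 0.478
```

Call:
move_arm(increments=[5, 0, 0, 0, 0, 0, 0.03, 12, 0, 0, 0, 0, 0, 0.03, 19, 0, 0, 0, 0, 0, 0.03, 26, 0, 0, 0, 0, 0, 0.03, 33, 0, 0, 0, 0, 0, 0.03, 40, 0, 0, 0, 0, 0, 0.03, 47, 0, 0, 0, 0, 0, 0.03, 54, 0, 0, 0, 0, 0, 0.03, 61, 0, 0, 0, 0, 0, 0.03, 68, 0, 0, 0, 0, 0, 0.03, 75, 0, 0, 0, 0, 0, 0.03, 80, 0, 0, 0, 0, 0, 0.03])

```text
time_s: 27.17
tcp_pos: [0.6222, -0.1378, 0.0375]
ee_rot: [[-0.0, -0.244, -0.97], [-0.0, -0.97, 0.244], [-1.0, 0.0, 0.0]]
wrist_force: [-1.7, 0.3, -0.1]
gripper_width: 0.479
```

```bash
python3 - <<'E'
from plan import *
from meas import *
save((.6224,-.138,.038),246.18-80)
st()
E
```

```text
t 27.17 tcp [ 0.6222 -0.1378  0.0375] phi 165.88 tilt [0.0004 0.0002] cmd [ 0.6224 -0.138   0.038 ] 166.18 F [-1.7  0.3 -0.1] M [-0.14  0.19  0.  ] w 0.479 J6 73.8
```

Call:
move_arm(increments=[5, 0, 0, 0, 0, 0, 0.03, 12, 0, 0, 0, 0, 0, 0.03, 19, 0, 0, 0, 0, 0, 0.03, 26, 0, 0, 0, 0, 0, 0.03, 33, 0, 0, 0, 0, 0, 0.03, 40, 0, 0, 0, 0, 0, 0.03, 47, 0, 0, 0, 0, 0, 0.03, 54, 0, 0, 0, 0, 0, 0.03, 61, 0, 0, 0, 0, 0, 0.03, 68, 0, 0, 0, 0, 0, 0.03, 75, 0, 0, 0, 0, 0, 0.03, 80, 0, 0, 0, 0, 0, 0.03])

```text
time_s: 28.17
tcp_pos: [0.6218, -0.138, 0.0375]
ee_rot: [[-0.001, -0.997, 0.072], [-0.001, 0.072, 0.997], [-1.0, 0.001, -0.001]]
wrist_force: [-1.4, -0.6, 0.3]
gripper_width: 0.474
```

Call:
move_arm(increments=[5, 0, 0, 0, 0, 0, 0.03, 12, 0, 0, 0, 0, 0, 0.03, 19, 0, 0, 0, 0, 0, 0.03, 26, 0, 0, 0, 0, 0, 0.03, 33, 0, 0, 0, 0, 0, 0.03, 40, 0, 0, 0, 0, 0, 0.03, 47, 0, 0, 0, 0, 0, 0.03, 54, 0, 0, 0, 0, 0, 0.03, 60, 0, 0, 0, 0, 0, 0.03, 60, 0, 0, 0, 0, 0, 0.03])

```text
time_s: 29.0
tcp_pos: [0.6215, -0.1379, 0.0375]
ee_rot: [[-0.002, -0.439, 0.898], [-0.0, 0.898, 0.439], [-1.0, 0.001, -0.002]]
wrist_force: [-3.6, -0.4, 1.3]
gripper_width: 0.471
```

```bash
python3 - <<'E'
from plan import *
from meas import *
save((.6224,-.138,.038),246.18-220)
st()
b=cap('scene','scene17');crop(b,205,315,155,235,7,'s17')
E
```

```text
t 29.00 tcp [ 0.6215 -0.1379  0.0375] phi 26.07 tilt [ 0.0005 -0.0017] cmd [ 0.6224 -0.138   0.038 ] 26.18 F [-3.6 -0.4  1.3] M [-0.16  0.55 -0.04] w 0.471 J6 -66.0
```

View pics/s17.png

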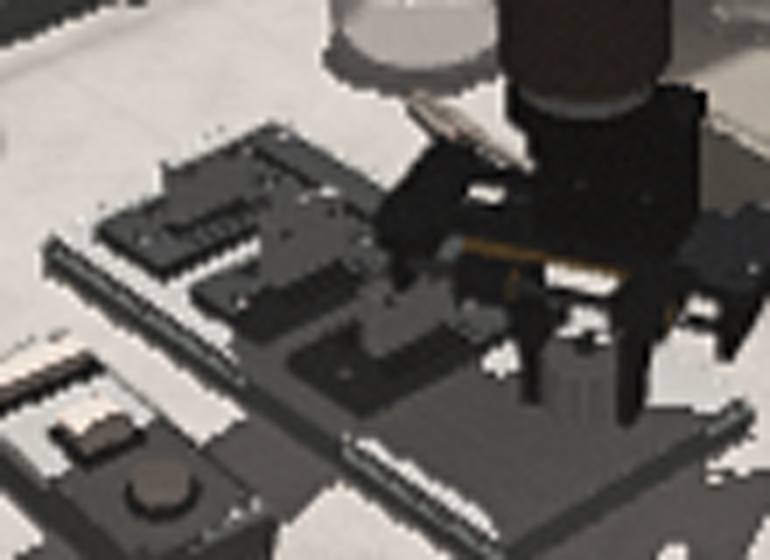

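Call:
move_arm(increments=[4, 0, 0, 0, 0, 0, 0.03, 9, 0, 0, 0, 0, 0, 0.03, 14, 0, 0, 0, 0, 0, 0.03, 19, 0, 0, 0, 0, 0, 0.03, 24, 0, 0, 0, 0, 0, 0.03, 29, 0, 0, 0, 0, 0, 0.03, 34, 0, 0, 0, 0, 0, 0.03, 34, 0, 0, 0, 0, 0, 0.03])

```text
time_s: 29.72
tcp_pos: [0.6215, -0.1376, 0.0375]
ee_rot: [[-0.002, 0.135, 0.991], [-0.0, 0.991, -0.135], [-1.0, -0.0, -0.002]]
wrist_force: [-4.1, -0.5, 1.8]
gripper_width: 0.474
```

```bash
python3 - <<'E'
from plan import *
save((.6224,-.138,.038),26.18-34)
st()
E
```

```text
t 29.72 tcp [ 0.6215 -0.1376  0.0375] phi -7.77 tilt [-0.0003 -0.0018] cmd [ 0.6224 -0.138   0.038 ] -7.82 F [-4.1 -0.5  1.8] M [-0.04  0.84 -0.1 ] w 0.474 J6 -99.8
```

Call:
move_arm(increments=[4, 0, 0, 0, 0, 0, 0.03, 8, 0, 0, 0, 0, 0, 0.03, 12, 0, 0, 0, 0, 0, 0.03, 16, 0, 0, 0, 0, 0, 0.03, 20, 0, 0, 0, 0, 0, 0.03, 24, 0, 0, 0, 0, 0, 0.03, 24, 0, 0, 0, 0, 0, 0.03])

```text
time_s: 30.3
tcp_pos: [0.6232, -0.1384, 0.0376]
ee_rot: [[0.002, 0.523, 0.852], [-0.002, 0.852, -0.523], [-1.0, -0.0, 0.002]]
wrist_force: [0.2, -3.8, -1.1]
gripper_width: 0.475
```

```bash
python3 - <<'E'
from plan import *
save((.6224,-.138,.038),26.18-58)
st()
E
```

```text
t 30.30 tcp [ 0.6232 -0.1384  0.0376] phi -31.52 tilt [-0.0005  0.0023] cmd [ 0.6224 -0.138   0.038 ] -31.82 F [ 0.2 -3.8 -1.1] M [-1.3  -0.35  0.4 ] w 0.475 J6 -123.6
```

Call:
move_arm(increments=[3, 0, 0, 0, 0, 0, 0.03, 6, 0, 0, 0, 0, 0, 0.03, 9, 0, 0, 0, 0, 0, 0.03, 12, 0, 0, 0, 0, 0, 0.03, 12, 0, 0, 0, 0, 0, 0.03])

```text
time_s: 30.72
tcp_pos: [0.6232, -0.1389, 0.0379]
ee_rot: [[0.002, 0.688, 0.726], [-0.002, 0.726, -0.688], [-1.0, -0.001, 0.003]]
wrist_force: [-0.3, -5.7, -0.6]
gripper_width: 0.472
```

```bash
python3 - <<'E'
from plan import *
save((.6224,-.138,.038),26.18-70)
st()
E
```

```text
t 30.72 tcp [ 0.6232 -0.1389  0.0379] phi -43.48 tilt [-0.0005  0.0026] cmd [ 0.6224 -0.138   0.038 ] -43.82 F [-0.3 -5.7 -0.6] M [-1.82 -0.16  0.52] w 0.472 J6 -135.6
```

Call:
move_arm(increments=[4, 0, 0, 0, 0, 0, 0.03, 8, 0, 0, 0, 0, 0, 0.03, 12, 0, 0, 0, 0, 0, 0.03, 16, 0, 0, 0, 0, 0, 0.03, 16, 0, 0, 0, 0, 0, 0.03])

```text
time_s: 31.13
tcp_pos: [0.6226, -0.1388, 0.0382]
ee_rot: [[0.0, 0.862, 0.507], [-0.002, 0.507, -0.862], [-1.0, -0.001, 0.002]]
wrist_force: [-2.2, -5.1, 2.4]
gripper_width: 0.473
```

Call:
move_arm(increments=[0, 0, 0, 0, 0, 0, 0.07, 0, 0, 0, 0, 0, 0, 0.07, 0, 0, 0, 0, 0, 0, 0.07, 0, 0, 0, 0, 0, 0, 0.07, 0, 0, 0, 0, 0, 0, 0.07, 0, 0, 0, -0.03, 0, 0, 0.07, 0, 0, 0, -0.06, 0, 0, 0.07, 0, 0, 0, -0.092, 0, 0, 0.07, 0, 0, 0, -0.092, 0, 0, 0.07])

```text
time_s: 31.88
tcp_pos: [0.6267, -0.1379, 0.1371]
ee_rot: [[0.014, 0.863, 0.505], [-0.002, 0.505, -0.863], [-1.0, 0.011, 0.009]]
wrist_force: [-0.3, 0.0, 1.6]
gripper_width: 0.801
```

```bash
python3 - <<'E'
from plan import *
save((.6224,-.138,.13),26.18-86)
st()
plan((.40,-.20,.13,-60))
E
```

```text
t 31.88 tcp [ 0.6267 -0.1379  0.1371] phi -59.68 tilt [0.0109 0.0085] cmd [ 0.6224 -0.138   0.13  ] -59.82 F [-0.3  0.   1.6] M [-0.08 -0.2   0.01] w 0.801 J6 -151.8
[0.2, 0, 0, 0.0, -0.2234, -0.0582] rows>=5.5
```

Call:
move_arm(increments=[-7, 0, 0, 0, -0.03, -0.008, 0.07, -14, 0, 0, 0, -0.06, -0.016, 0.07, -21, 0, 0, 0, -0.09, -0.024, 0.07, -28, 0, 0, 0, -0.12, -0.032, 0.07, -35, 0, 0, 0, -0.15, -0.04, 0.07, -42, 0, 0, 0, -0.18, -0.048, 0.07, -49, 0, 0, 0, -0.205, -0.054, 0.04, -56, 0, 0, 0, -0.2234, -0.0582, 0.02, -63, 0, 0, 0, -0.2234, -0.0582, 0, -70, 0, 0, 0, -0.2234, -0.0582, 0, -77, 0, 0, 0, -0.2234, -0.0582, 0, -84, 0, 0, 0, -0.2234, -0.0582, 0])

```text
time_s: 32.88
tcp_pos: [0.4001, -0.1995, 0.1298]
ee_rot: [[0.001, -0.416, 0.909], [0.0, 0.909, 0.416], [-1.0, -0.0, 0.001]]
wrist_force: [0.3, 0.1, 0.8]
gripper_width: 0.438
```

```bash
python3 - <<'E'
from plan import *
from meas import *
save((.40,-.20,.13),-59.82+84)
st()
b=cap('scene','scene18');t=cap('top','top18')
crop(b,205,315,155,235,7,'s18');crop(t,170,290,160,260,6,'t18',1.6)
E
```

```text
t 32.88 tcp [ 0.4001 -0.1995  0.1298] phi 24.56 tilt [-0.0005  0.001 ] cmd [ 0.4  -0.2   0.13] 24.18 F [0.3 0.1 0.8] M [ 0.08 -0.19 -0.02] w 0.438 J6 -59.9
```

View pics/s18.png

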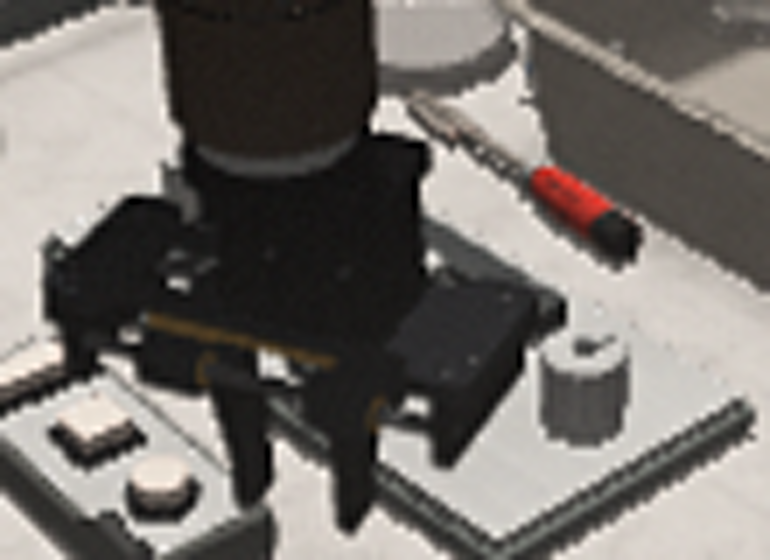

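View pics/t18.png

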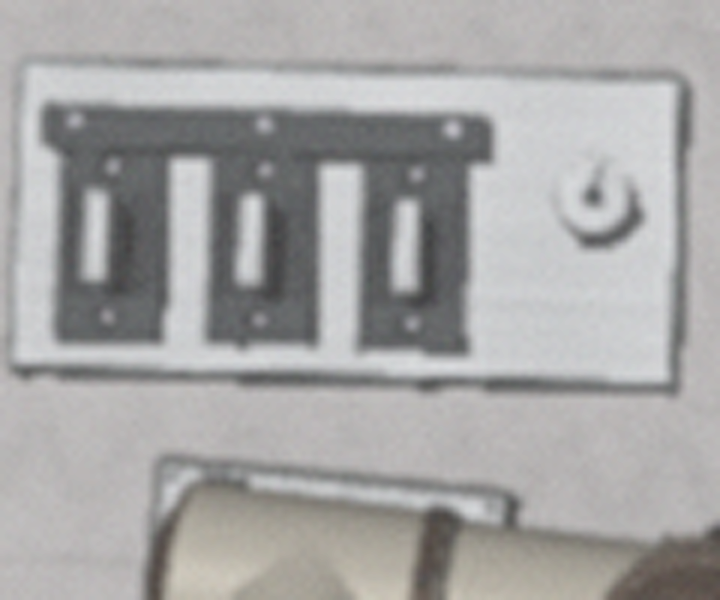

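```bash
python3 - <<'E'
from meas import *
def white(im):  # three rivet dots on bar
    g=cv2.cvtColor(im,cv2.COLOR_BGR2GRAY).astype(float);out=[]
    return g
a=cv2.imread('pics/top0.png');b=cv2.imread('pics/top18.png')
def edge(im,far):
    g=cv2.GaussianBlur(cv2.cvtColor(im,cv2.COLOR_BGR2GRAY),(3,3),0).astype(float);P=[]
    for x in [185,188,192,195,198,202,205,208,219,222,225,228,232,235,238]:
        col=g[170:184,x]
        d=np.diff(col);i=int(np.argmin(d)) # bright->dark: far edge of bar
        k=slice(max(i-2,0),i+3);w=np.clip(-d[k],0,None);P.append((w*(np.arange(len(d))[k]+170.5)).sum()/w.sum())
    return np.array(P)
ea,eb=edge(a,1),edge(b,1);print((eb-ea).round(2),np.median(eb-ea))
x=np.median(ea);y=np.median(eb);d=plane('top',(214,x),.042)[0]-plane('top',(214,y),.042)[0];print('bar shift mm',d*1000,'rad',d*500)
crop(a,255,285,178,205,20,'k0',1.6);crop(b,255,285,178,205,20,'k1',1.6)
E
python3 - <<'E'
import cv2,numpy as np
a=cv2.imread('pics/k0.png');b=cv2.imread('pics/k1.png');cv2.imwrite('pics/k01.png',cv2.resize(np.hstack([a,b]),(800,360)))
E
```

```text
[3.17 3.27 3.56 3.51 3.51 3.5  3.31 3.29 3.17 3.2  3.13 3.4  3.5  3.43
 3.56] 3.3985849056603854
bar shift mm 11.104671213603146 rad 5.552335606801573
```

View pics/k01.png

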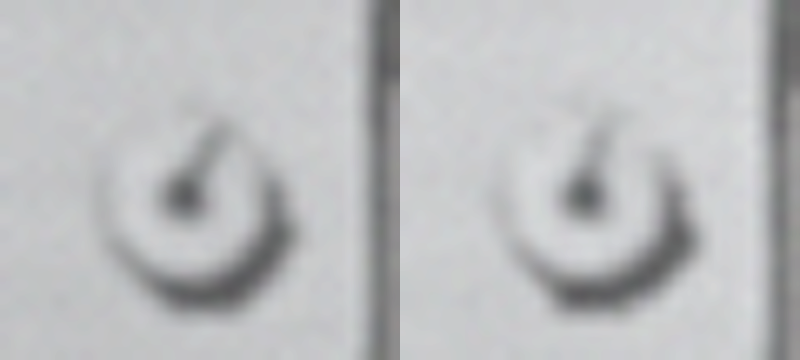

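```bash
python3 - <<'E'
from plan import *
plan((.4221,-.0535,.08,85.7))
E
```

```text
[-61.5, 0, 0, 0.05, 0.1246, 0.0802] rows>=8.6
```

Call:
move_arm(increments=[-7, 0, 0, 0.005, 0.02, 0.012, 0, -14, 0, 0, 0.01, 0.04, 0.025, 0, -21, 0, 0, 0.015, 0.06, 0.038, 0, -28, 0, 0, 0.02, 0.08, 0.05, 0, -35, 0, 0, 0.025, 0.1, 0.064, 0, -42, 0, 0, 0.035, 0.1246, 0.0802, 0, -49, 0, 0, 0.04, 0.1246, 0.0802, 0, -56, 0, 0, 0.045, 0.1246, 0.0802, 0, -61.5, 0, 0, 0.05, 0.1246, 0.0802, 0, -61.5, 0, 0, 0.05, 0.1246, 0.0802, 0, -61.5, 0, 0, 0.05, 0.1246, 0.0802, 0])

```text
time_s: 33.9
tcp_pos: [0.422, -0.0529, 0.0794]
ee_rot: [[-0.0, -0.997, 0.079], [-0.0, 0.079, 0.997], [-1.0, 0.0, -0.0]]
wrist_force: [0.4, 1.4, -0.1]
gripper_width: 0.006
```

```bash
python3 - <<'E'
from plan import *
from meas import *
st()
b=cap('scene','scene19')
crop(b,180,270,170,250,7,'s19')
E
```

```text
t 33.90 tcp [ 0.422  -0.0529  0.0794] phi 85.45 tilt [ 0.0005 -0.0001] cmd [ 0.4221 -0.0535  0.08  ] 85.68 F [ 0.4  1.4 -0.1] M [ 0.09 -0.06 -0.07] w 0.006 J6 -19.5
```

View pics/s19.png

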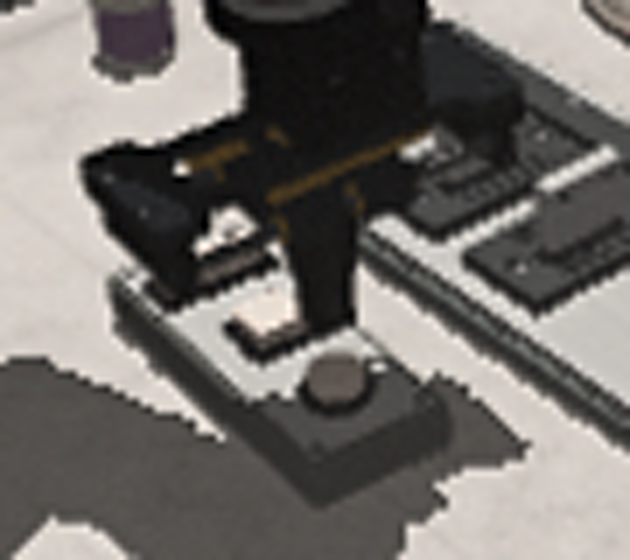

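Call:
move_arm(increments=[0, 0, 0, 0.02, 0, 0, 0, 0, 0, 0, 0.027, 0, 0, 0, 0, 0, 0, 0.031, 0, 0, 0, 0, 0, 0, 0.034, 0, 0, 0, 0, 0, 0, 0.0365, 0, 0, 0, 0, 0, 0, 0.0365, 0, 0, 0, 0, 0, 0, 0.0365, 0, 0, 0, 0, 0, 0, 0.0365, 0, 0, 0, 0, 0, 0, 0.0365, 0, 0, 0])

```text
time_s: 34.7
tcp_pos: [0.4219, -0.0532, 0.0464]
ee_rot: [[-0.0, -0.997, 0.075], [-0.001, 0.075, 0.997], [-1.0, 0.0, -0.001]]
wrist_force: [-10.4, 3.3, 33.3]
gripper_width: 0.003
```

```bash
python3 - <<'E'
from plan import *
from meas import *
st()
save((.4221,-.0535,.0435),85.68)
b=cap('scene','scene20')
crop(b,180,270,170,250,7,'s20')
plan((.4221,-.0535,.075,85.68),(.4271,.0058,.075,85.68))
E
```

```text
t 34.70 tcp [ 0.4219 -0.0532  0.0464] phi 85.71 tilt [ 0.0001 -0.0008] cmd [ 0.4221 -0.0535  0.08  ] 85.68 F [-10.4   3.3  33.3] M [ 1.33  3.18 -0.05] w 0.003 J6 -19.3
[0.0, 0, 0, -0.0315, 0.0, 0.0] rows>=0.8
[0.0, 0, 0, -0.0315, -0.0005, 0.0595] rows>=1.4
```

View pics/s20.png

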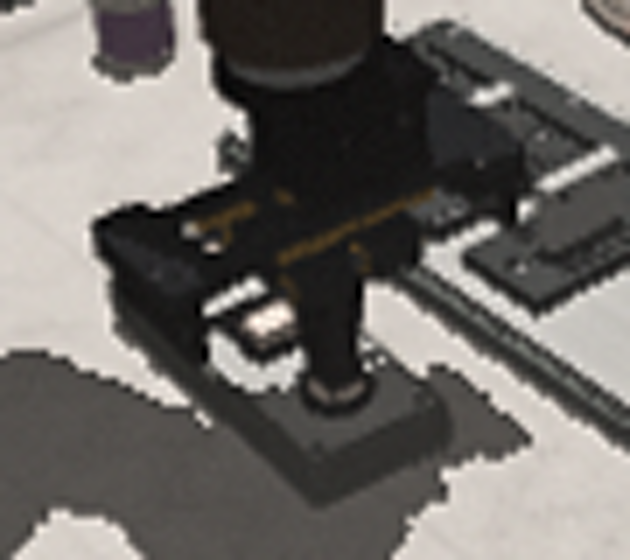

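Call:
move_arm(increments=[0, 0, 0, -0.005, 0, 0, 0, 0, 0, 0, -0.015, 0, 0, 0, 0, 0, 0, -0.0315, 0, 0, 0, 0, 0, 0, -0.0315, 0, 0, 0, 0, 0, 0, -0.0315, -0.0002, 0.03, 0, 0, 0, 0, -0.0315, -0.0005, 0.0595, 0, 0, 0, 0, -0.0315, -0.0005, 0.0595, 0, 0, 0, 0, -0.0315, -0.0005, 0.0595, 0, 0, 0, 0, -0.0315, -0.0005, 0.0595, 0])

```text
time_s: 35.5
tcp_pos: [0.4266, 0.0061, 0.0743]
ee_rot: [[-0.001, -0.997, 0.075], [-0.0, 0.075, 0.997], [-1.0, 0.001, -0.0]]
wrist_force: [0.5, -1.0, 0.4]
gripper_width: 0.007
```

```bash
python3 - <<'E'
from plan import *
from meas import *
st()
b=cap('scene','scene21')
crop(b,180,270,170,250,7,'s21')
E
```

```text
t 35.50 tcp [0.4266 0.0061 0.0743] phi 85.68 tilt [ 0.0009 -0.0003] cmd [0.4271 0.0058 0.075 ] 85.68 F [ 0.5 -1.   0.4] M [0.12 0.02 0.01] w 0.007 J6 -27.1
```

View pics/s21.png

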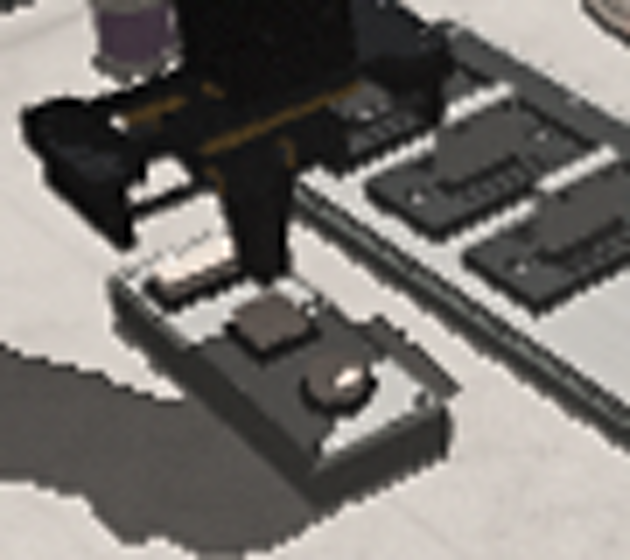

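Round key is back up; the tip is over the square key. Press the square.

Call:
move_arm(increments=[0, 0, 0, 0.015, 0, 0, 0, 0, 0, 0, 0.022, 0, 0, 0, 0, 0, 0, 0.026, 0, 0, 0, 0, 0, 0, 0.029, 0, 0, 0, 0, 0, 0, 0.031, 0, 0, 0, 0, 0, 0, 0.031, 0, 0, 0, 0, 0, 0, 0.031, 0, 0, 0, 0, 0, 0, 0.031, 0, 0, 0, 0, 0, 0, 0.031, 0, 0, 0])

```text
time_s: 36.3
tcp_pos: [0.4266, 0.0055, 0.0465]
ee_rot: [[-0.001, -0.997, 0.074], [-0.001, 0.074, 0.997], [-1.0, 0.001, -0.002]]
wrist_force: [-9.2, 0.6, 31.9]
gripper_width: 0.007
```

```bash
python3 - <<'E'
from plan import *
from meas import *
save((.4271,.0058,.044),85.68)
st()
b=cap('scene','scene22')
crop(b,180,270,170,250,7,'s22')
plan((.431,.0659,.075,85.68))
E
```

```text
t 36.30 tcp [0.4266 0.0055 0.0465] phi 85.73 tilt [ 0.0007 -0.0015] cmd [0.4271 0.0058 0.044 ] 85.68 F [-9.2  0.6 31.9] M [ 0.3   2.97 -0.04] w 0.007 J6 -27.1
[0.0, 0, 0, -0.031, 0.0006, 0.0602] rows>=1.6
```

View pics/s22.png

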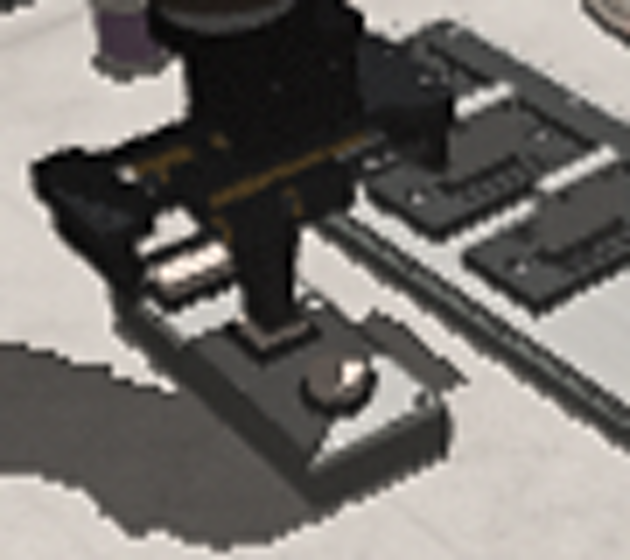

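Square is fully down. Release and go over the bar key, which stands 6 cm further on.

Call:
move_arm(increments=[0, 0, 0, -0.005, 0, 0, 0, 0, 0, 0, -0.015, 0, 0, 0, 0, 0, 0, -0.031, 0, 0, 0, 0, 0, 0, -0.031, 0, 0, 0, 0, 0, 0, -0.031, 0.0003, 0.03, 0, 0, 0, 0, -0.031, 0.0006, 0.0602, 0, 0, 0, 0, -0.031, 0.0006, 0.0602, 0, 0, 0, 0, -0.031, 0.0006, 0.0602, 0, 0, 0, 0, -0.031, 0.0006, 0.0602, 0])

```text
time_s: 37.1
tcp_pos: [0.4303, 0.0659, 0.074]
ee_rot: [[-0.002, -0.997, 0.075], [-0.001, 0.075, 0.997], [-1.0, 0.002, -0.001]]
wrist_force: [-0.4, -0.5, -0.6]
gripper_width: 0.006
```

```bash
python3 - <<'E'
from plan import *
from meas import *
st()
b=cap('scene','scene23')
crop(b,180,270,170,250,7,'s23')
E
```

```text
t 37.10 tcp [0.4303 0.0659 0.074 ] phi 85.67 tilt [ 0.0015 -0.0008] cmd [0.431  0.0659 0.075 ] 85.68 F [-0.4 -0.5 -0.6] M [ 0.1  -0.09  0.03] w 0.006 J6 -34.5
```

View pics/s23.png

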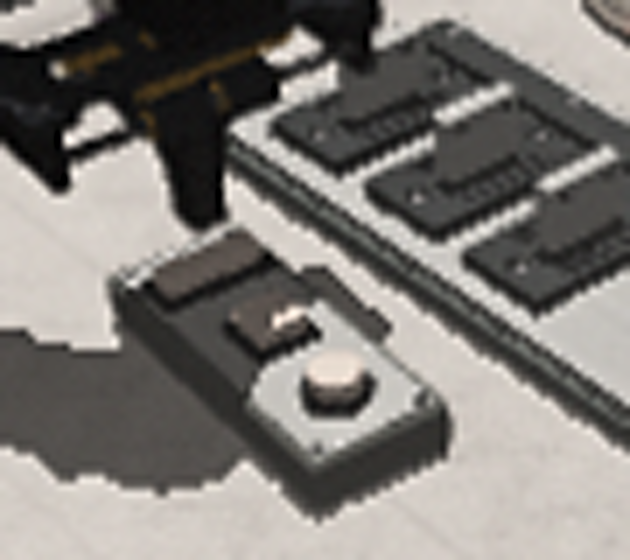

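Call:
move_arm(increments=[0, 0, 0, 0.015, 0, 0, 0, 0, 0, 0, 0.022, 0, 0, 0, 0, 0, 0, 0.026, 0, 0, 0, 0, 0, 0, 0.029, 0, 0, 0, 0, 0, 0, 0.031, 0, 0, 0, 0, 0, 0, 0.031, 0, 0, 0, 0, 0, 0, 0.031, 0, 0, 0, 0, 0, 0, 0.031, 0, 0, 0, 0, 0, 0, 0.031, 0, 0, 0])

```text
time_s: 37.9
tcp_pos: [0.4305, 0.0654, 0.0465]
ee_rot: [[-0.001, -0.997, 0.074], [-0.002, 0.074, 0.997], [-1.0, 0.001, -0.002]]
wrist_force: [-10.1, -2.0, 31.2]
gripper_width: 0.001
```

```bash
python3 - <<'E'
from plan import *
from meas import *
save((.431,.0659,.044),85.68)
st()
b=cap('scene','scene24')
crop(b,180,270,170,250,7,'s24')
E
```

```text
t 37.90 tcp [0.4305 0.0654 0.0465] phi 85.74 tilt [ 0.0008 -0.0018] cmd [0.431  0.0659 0.044 ] 85.68 F [-10.1  -2.   31.2] M [-0.23  2.92  0.  ] w 0.001 J6 -34.6
```

View pics/s24.png

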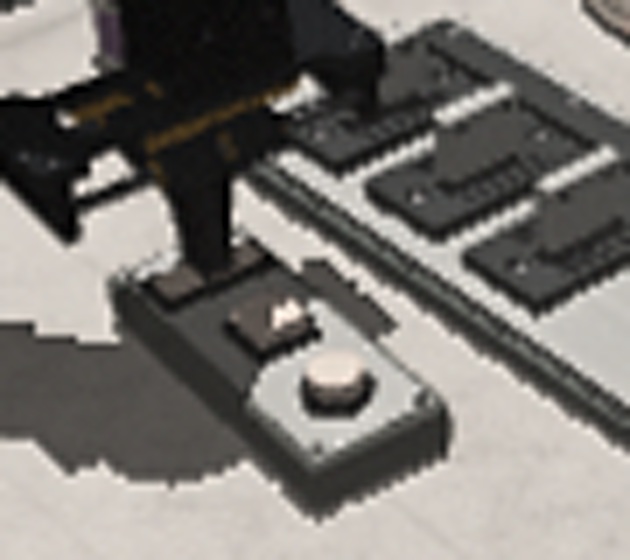

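Call:
move_arm(increments=[0, 0, 0, -0.005, 0, 0, 0, 0, 0, 0, -0.02, 0, 0, 0, 0, 0, 0, -0.05, 0, 0, 0, 0, 0, 0, -0.09, 0, 0, 0, 0, 0, 0, -0.13, 0, 0, 0, 0, 0, 0, -0.16, 0, 0.03, 0, 0, 0, 0, -0.16, 0.02, 0.06, 0, 0, 0, 0, -0.16, 0.04, 0.1, 0, 0, 0, 0, -0.16, 0.04, 0.12, 0, 0, 0, 0, -0.16, 0.04, 0.12, 0, 0, 0, 0, -0.16, 0.04, 0.12, 0, 0, 0, 0, -0.16, 0.04, 0.12, 0])

```text
time_s: 38.95
tcp_pos: [0.3998, 0.1883, 0.2032]
ee_rot: [[-0.001, -0.997, 0.076], [-0.001, 0.076, 0.997], [-1.0, 0.001, -0.001]]
wrist_force: [-0.0, -0.5, 0.0]
gripper_width: 0.006
```

```bash
python3 - <<'E'
from plan import *
from meas import *
st()
b=cap('scene','scene25');t=cap('top','top25')
crop(b,190,320,150,250,6,'s25')
E
```

```text
t 38.95 tcp [0.3998 0.1883 0.2032] phi 85.66 tilt [ 0.001  -0.0009] cmd [0.431  0.0659 0.044 ] 85.68 F [-0.  -0.5  0. ] M [ 0.03 -0.06 -0.03] w 0.006 J6 -50.7
```

View pics/s25.png

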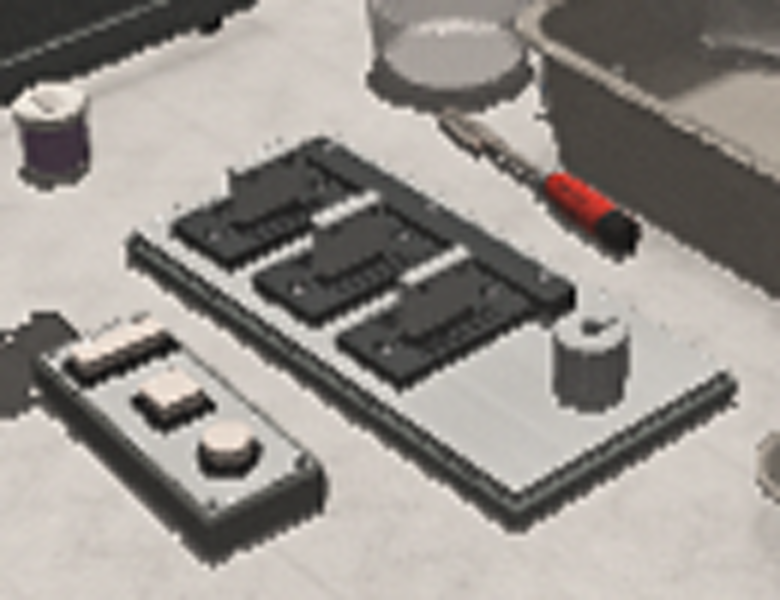

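View pics/top25.png

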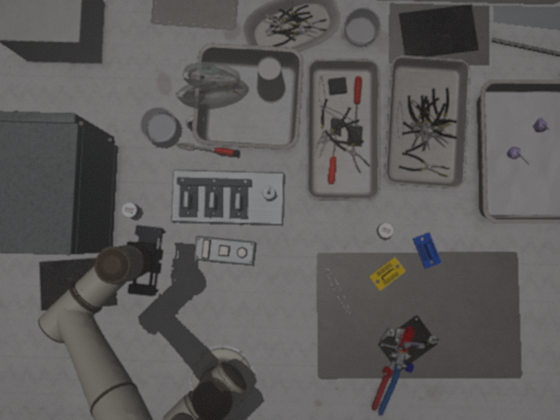

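```bash
python3 -c "
from station import r
print(r.finish_job())"
```

```text
the job is handed in; nothing more can be done
None
```

The job is handed in at about 39 s on the robot's clock: all three dark plates seated, the knob screwed to its stop, and the keys pressed in the order round, square, bar. I have had no verdict back.

- **Plates:** All three dark plates found on the table went on, one per station. Each dropped over its studs with no contact force until it touched the bed at the expected height (TCP z about 0.046 m). The last pictures show all three flat, with the hold-down bar over their far ends.
- **Knob:** I turned it clockwise in two grips until the wrist torque rose from about 0.1 to 0.5 N m. After that the fingers slipped on the knob while I turned on. The joint angle itself can't be read, so I take it as tight from that stop and slip.
- **Knob checks that disagreed:** The knob's mark shows about 6.0 rad of turning. The bar's shift of about 11 mm gives only about 5.6 rad. Both still fit a stop at 6.5 rad, because the knob starts somewhere between 0 and 1 rad.
- **Keys:** Each bottomed out at about 31–33 N and was held for at least 0.3 s. All three were seen standing up again at the end.
- **Bystanders:** The jars, the red nippers and the blue and yellow look-alikes stand where they stood at the start. The arm ended clear of everything, with no contact force. I saw no plate get knocked and no slackened grip.

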